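Turn over the drained kidney dish and set it on the patient's tray

TASK

The washed kidney dish has drained upside down on the wire rack, the blue dot on its underside showing. Turn it over and set it down right way up, flat on the floor of the steel tray, for the next patient. Never let it drop or crash down, for the enamel chips, and leave the medicine bottle that stands on the tray where it is.

Things in the scene. Friction and masses are not known exactly. Their poses are not given: they have to be found in the camera images.
- dish_mid (a point): Centre, half-way up (21 mm), of the loose white enamel kidney dish with a dark blue rim: 200 long (y) x 107 (x) x 42 mm, 0.2-0.35 kg. Own z points out of its mouth, so down at the start. Plan at the rim: bulging long side to -x, apex at x -53.5, y 0; hollow long side to +x: two round lobes reach x +53.5 at y +-56, hollow at +34.5 between. Walls flare 8 mm: flat underside spans x +-45.5, y +-92.
- dish: The same dish, same axes; origin at the centre of its flat underside (the blue dot is 10 mm from it, towards the bulge). Walls and floor 3 mm thick, rolled rim bead 6 mm. Stood on the two lobes of its hollow side, mouth facing sideways, it stays up by itself, leaning some 10 degrees towards its underside (about 98 mm tall); so stood, it can be gripped from above across its 42 mm depth.
- rack_deck (a point): Fixed steel wire rack 260 (y) x 155 (x) mm; point at the centre of its deck, 55 mm above the table, x towards its back. Deck: 5 mm wires along x at y +-30, +-80, +-130 (middle gap 55 clear), from x -70 to +68, legs at both ends, open below. Back: loops 68 mm high at x 68-74, y 30 to 80 and -80 to -30. The dish lies bulge to the front (-x), its rim apex overhanging, at x -86 to -69.
- tray_floor (a point): Fixed steel serving tray, 330 (y) x 220 (x) mm outside; point at the centre of its flat floor, 3 mm above the table; sides 3 mm thick rise 11 mm above the floor. x across, y along the tray. The medicine bottle stands near the +y end (y about +127); the rest is free.
- medicine_mid (a point): Centre, 42 mm up, of a small amber medicine bottle, 38 mm across, 85 mm tall, 90 g, loose on the tray near its +y end.

How it is judged:
At the end, for the whole second after the job is handed in: The dish is right way up (within 0.06 rad of level), its underside on the tray floor (within 4 mm) inside the tray's sides, released and at rest; the medicine bottle is within 20 mm of where it stood (angle between dish_mid's own z axis and vertical below 0.06 rad and z of dish in the frame of tray_floor between -0.004 and 0.004 m and x of dish in the frame of tray_floor between -0.1 and 0.1 m and y of dish in the frame of tray_floor between -0.15 and 0.15 m and linear speed of dish below 0.02 m/s and angular speed of dish below 0.2 rad/s and distance of medicine_mid from where it was at the start of the episode below 0.02 m); the robot touches nothing.
It fails at once if the dish is let fall: it moves fast with nothing holding or steadying it (contact force between each of the arm, the fingers and dish below 0.05 N and linear speed of dish above 0.45 m/s).
It fails at once if the medicine bottle is pushed away or knocked over (distance of medicine_mid from where it was at the start of the episode above 0.02 m).
It also fails if it takes over 67 s, if anything falls off the work surface, if the arm or the gripper's body presses on something with over 40 N, if the wrist force passes 120 N, or if a joint passes its speed limit or range.

ROBOT

A 6-joint arm with a two-finger parallel gripper is mounted at the origin on the work surface. World frame = base frame: x ahead of the robot, y to its left, z up, the work surface at z = 0. Lengths are in m, angles in rad, forces in N, time in s.
With the tool pointing down it reaches from about 0.35 to 0.975 m from the base axis. Payload 4.9 kg.
Tool frame: the origin (TCP) lies at the very end of the fingers, on their centre line; the grasp point (between the pads) lies 19 mm behind it; z points along the fingers, y is the line along which they close (so a half turn about z gives the same grasp; the last joint's range is limited). The gripper opens to 85 mm and grips with 20 to 120 N. Pads are 22 mm wide; open, the fingers measure 114 mm over their backs; the gripper's body (76 mm by 85 mm) begins 54 mm behind the grasp point. The pads swing forward as they close: fully open they stand 13 mm farther back than shut.
Start: joints at [1.142, 0.053, 1.613, -0, 1.476, -0.119], TCP at [0.191, 0.595, 0.231] pointing down, gripper open.
Joint ranges: [-3.01, 3.01], [-1.01, 2.22], [0.06, 2.58], [-1.02, 4.17], [0.09, 2.62], [-3.14, 3.14]. Speed limits (rad/s): [2.57, 2.57, 3.14, 3.14, 3.14, 3.14].

INTERFACE

Orientations are given as a rotation vector (axis times angle).
In Python, from station import ctrl gives the robot as it stands.
- The arm moves only by the tool jog_arm, never from a script. Its argument "plan" is a list of rows, each a list of 7 numbers: the shift along the tool's x, y, z in units of 0.02 m (1.0 is 0.02 m), then the turn, a rotation vector about the tool's x, y, z in units of 45 degrees (1.0 is 45 degrees), then the opening, from -1 (shut) to 1 (fully open). A call has 1 to 8 rows; each row shifts and turns the commanded pose from where the row before left it, along the tool's axes as they then stand; what a row does not reach is not made up. A row lasts 1/10 s, in which the tool goes at most 50 mm and 8.59 degrees, less where a joint would pass 70% of its speed; a pose out of reach is approached as far as the arm can. A call with a number of a shift or a turn outside -1 to 1 is refused whole. A call with a gripper value outside its range is refused whole. The fingers move at their own pace and stop on an object; "grip_force" is the grip in N (left out, the last holds). Time passes only in rows, so rows that do not move let the fingers close. It gives the time, the measured TCP pose, the force, the opening and the grip force at its end, in the units of the state.
- ctrl.get_obs(): the state, without advancing time (a new reading comes with each control period).
- ctrl.get_image(name): name is "scene" or "top" or "wrist"; returns (picture, depth): 420x560x3 uint8, red, green, blue; 420x560 float32, m along the optical axis (not along the pixel's ray), 0 where there is no reading.
- ctrl.camera_info(name): a dict with "camera_matrix" (3x3 intrinsics, pixels), "rvec" (rotation vector, rad) and "tvec" (3), from world to camera coordinates, as OpenCV has them; the wrist camera has in their place "T_tool_cam" (4x4, takes a point from camera to tool coordinates, whose origin is the TCP and whose axes are the flange's). Camera axes: x right, y down, z forward; pixel columns grow to the right and rows downward; lengths in m; the calibration is good to about 2 mm. A picture is of the moment at which its call begins: read the wrist's pose just before it. camera_info takes no time and is no camera call.
- ctrl.finish_job(): hands the job in; it is judged then, once.
The state is a dict: "t": time; "q": joint angles; "dq": joint speeds; "effort": joint torques, N m; "tool_pos": TCP position; "tool_rot": TCP orientation; "contact_force": force on the tool from outside, world axes, zero at the start; "wrist_torque": the same for the moment, N m; "opening": finger opening in m; "grip_force": force on a finger pad.
Only numpy, scipy, OpenCV 4.12 (cv2) and the standard library are available. Lean on these libraries where they do the work, as an engineer would, in place of code of your own. Each camera call takes 0.05 s, during which the arm holds its last target. There are 200 camera calls.

## Working session

There is one attempt and no reset: what is moved stays moved. The work goes in short steps, Python scripts to look and compute and a tool call to move; the robot and the scene stay as the last step left them, time stands still between calls to the robot, and variables do not carry over. Pictures are saved under pics/ and viewed, at most 14 in all, crops included, and the job is handed in when it is done.

Besides the shell and the picture viewer there is one more tool, called after "Call:" in YAML: its name, and indented under it one key for each argument. jog_arm: Moves the arm, as the interface text tells. Shifts and turns lie within -1 to 1; 1 stands for 0.02 m of shift or 45 degrees of turn. Its arguments: {"type":"object","properties":{"plan":{"type":"array"},"grip_force":{"type":"number"}},"required":["plan"]}

```bash
mkdir -p pics; ls
cat > h.py <<'E'
import numpy as np, cv2
from station import ctrl
from scipy.spatial.transform import Rotation as R
def cam(n):
    c=ctrl.camera_info(n); K=np.array(c["camera_matrix"])
    if "T_tool_cam" in c:
        o=ctrl.get_obs(); T=np.eye(4); T[:3,:3]=R.from_rotvec(o["tool_rot"]).as_matrix(); T[:3,3]=o["tool_pos"]
        return K,T@np.array(c["T_tool_cam"])
    T=np.eye(4); T[:3,:3]=R.from_rotvec(np.ravel(c["rvec"])).as_matrix(); T[:3,3]=np.ravel(c["tvec"])
    return K,np.linalg.inv(T)
def ray(K,T,u,v,z):
    d=T[:3,:3]@np.linalg.inv(K)@np.array([u,v,1.]); p=T[:3,3]; return p+d*(z-p[2])/d[2]
def cloud(K,T,D):
    v,u=np.indices(D.shape); P=np.stack([(u-K[0,2])/K[0,0]*D,(v-K[1,2])/K[1,1]*D,D],-1)
    return P@T[:3,:3].T+T[:3,3]
def save(n,f):
    im,D=ctrl.get_image(n); cv2.imwrite("pics/"+f,im[...,::-1]); return im,D
E
python3 - <<'E'
from h import *
for n in("top","scene"):
    K,T=cam(n); im,D=save(n,n+"1.png"); np.savez(n+".npz",im=im,D=D,K=K,T=T); print(n,K[0],T.round(3).tolist())
a=cv2.imread("pics/top1.png");b=cv2.imread("pics/scene1.png")
o=ctrl.get_obs();print(o)
E
```

```text
pics
top [397.22895771   0.         280.29476637] [[0.011, -0.998, 0.055, 0.564], [-1.0, -0.011, 0.004, 0.046], [-0.003, -0.055, -0.998, 0.92], [0.0, 0.0, 0.0, 1.0]]
scene [429.7897802    0.         271.55485227] [[0.7, 0.59, -0.403, 0.964], [0.714, -0.589, 0.378, -0.293], [-0.015, -0.552, -0.833, 0.831], [0.0, 0.0, 0.0, 1.0]]
{'t': 0.1, 'q': array([ 1.14197551e+00,  5.33254237e-02,  1.61414571e+00,  3.11282492e-05,
        1.47598829e+00, -1.18998818e-01]), 'dq': array([-0.00094482, -0.00217928, -0.00228893,  0.00127401,  0.00071816,
        0.00017631]), 'effort': array([ 5.35893651e-04, -3.94903314e+01, -3.71363461e+01, -1.01285061e-04,
        3.99076205e-03,  4.21439336e-05]), 'tool_pos': array([0.19031401, 0.59473738, 0.23017107]), 'tool_rot': array([-4.84645035e-01, -3.10344257e+00,  2.80935793e-03]), 'contact_force': array([-0.22654229, -0.2140949 , -0.17677988]), 'wrist_torque': array([-0.02165271, -0.04642802, -0.01518823]), 'grip_force': 0.0, 'opening': 0.0849806701129612}
```

View pics/top1.png

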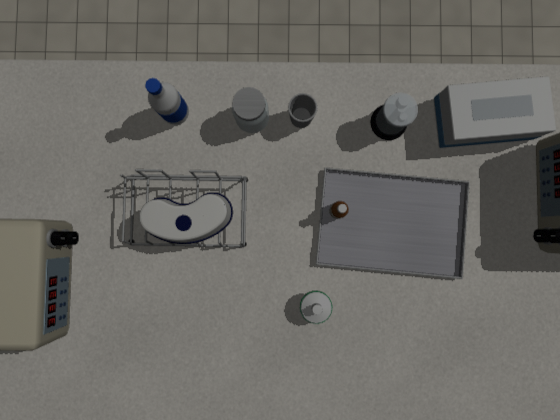

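View pics/scene1.png

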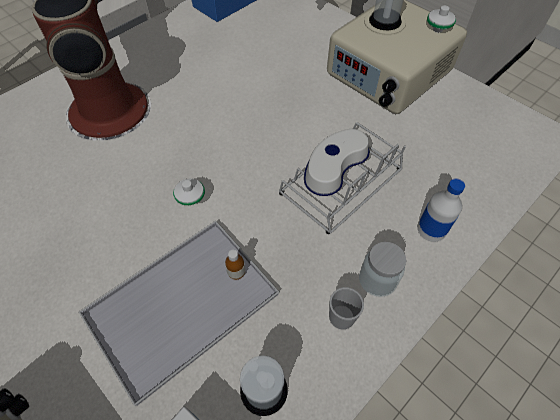

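The top view shows the upside-down dish on the rack at about (185,218), with the blue dot at (183,223) and the bulge towards the robot. The tray is at (392,223) and the bottle cap at (341,209). In the scene view the dish is at (337,160) and the tray at (180,310). Next I'll measure them.

Run:
```python
from h import *
z=np.load("top.npz"); im,D,K,T=[z[k] for k in("im","D","K","T")]
P=cloud(K,T,D); hsv=cv2.cvtColor(im,cv2.COLOR_RGB2HSV)
blue=(hsv[...,0]>105)&(hsv[...,0]<135)&(hsv[...,1]>110)
roi=np.zeros(D.shape,bool); roi[180:255,125:245]=1
m=roi&(P[...,2]>.085)&(P[...,2]<.115); q=P[m]; print("underside z",np.median(q[:,2]),len(q))
q=q[abs(q[:,2]-np.median(q[:,2]))<.006]
(c,s,a)=cv2.minAreaRect(q[:,:2].astype(np.float32)); print("rect",c,s,a)
m=roi&blue; n,l,st,ce=cv2.connectedComponentsWithStats(m.astype(np.uint8))
for i in range(1,n):
    if st[i,4]>20: print("blue",st[i],ce[i],ray(K,T,*ce[i],.0995))
# whole dish (white+blue, above deck)
w=roi&(P[...,2]>.05)&((hsv[...,2]>150)|blue)&(hsv[...,1]<60)|(roi&blue)
n,l,st,ce=cv2.connectedComponentsWithStats(w.astype(np.uint8)); i=1+np.argmax(st[1:,4]); w=l==i
cs=cv2.findContours(w.astype(np.uint8),0,1)[0][0][:,0]
for ang in(0,):
    g=np.array([ray(K,T,*p,.06) for p in cs]); print("dish@rim extents",g.min(0),g.max(0),cv2.minAreaRect(g[:,:2].astype(np.float32)))
# rack top wires
r=np.zeros(D.shape,bool); r[160:255,115:255]=1; m=r&(P[...,2]>.04)&(P[...,2]<.07)&~w; q=P[m]
print("deck",len(q),q.min(0),q.max(0),cv2.minAreaRect(q[:,:2].astype(np.float32)))
m=r&(P[...,2]>.105)&(P[...,2]<.14); q=P[m]; print("loops",len(q),np.percentile(q,[2,50,98],axis=0).tolist(), np.polyfit(q[:,1],q[:,0],1))
# tray
r=np.zeros(D.shape,bool); r[160:285,310:475]=1
m=r&(P[...,2]>.0085)&(P[...,2]<.022); q=P[m]; print("trayrim",len(q),cv2.minAreaRect(q[:,:2].astype(np.float32)))
m=r&(P[...,2]>.06)&(P[...,2]<.1); q=P[m]; print("bottle",len(q),np.median(q,axis=0))
# other obstacles
m=(P[...,2]>.03)&(D>0); n,l,st,ce=cv2.connectedComponentsWithStats(m.astype(np.uint8))
for i in range(1,n):
    if st[i,4]>60: q=P[l==i]; print("obj",q.min(0).round(2),q.max(0).round(2))
big=cv2.resize(im[150:270,100:260,::-1],(800,600),interpolation=2); cv2.imwrite("pics/c1.png",big)
```

```text
underside z 0.09547614915695302 2989
rect (0.5943467020988464, 0.25102806091308594) (0.09078586846590042, 0.18408678472042084) 6.1648077964782715
blue [176 216  15  15 172] [182.84302326 222.72093023] [0.58424139 0.25022143 0.0995    ]
dish@rim extents [0.569451   0.24447728 0.06      ] [0.59986644 0.27504404 0.06      ] ((0.5851684808731079, 0.2602589726448059), (0.02931920439004898, 0.030444234609603882), 46.00039291381836)
deck 1299 [0.54126943 0.12970777 0.04177164] [0.68797586 0.39523245 0.0699997 ] ((0.6141665577888489, 0.26251694560050964), (0.26496389508247375, 0.14589223265647888), 89.60035705566406)
loops 147 [[0.6865213960401063, 0.18059163429067082, 0.10680743793165987], [0.6892886142533765, 0.29022062879861865, 0.12311794477439109], [0.6917960780624286, 0.34154723266979675, 0.12597981508871378]] [0.00669782 0.68757925]
trayrim 1213 ((0.5931597948074341, -0.20757117867469788), (0.33476579189300537, 0.2242630571126938), 85.1932601928711)
bottle 141 [ 0.61907974 -0.07808412  0.06772104]
obj [ 0.77 -0.53  0.03] [ 0.91 -0.3   0.09]
obj [0.82 0.27 0.03] [0.88 0.33 0.17]
obj [0.8  0.08 0.03] [0.87 0.16 0.1 ]
obj [ 0.81 -0.03  0.03] [0.87 0.04 0.08]
obj [ 0.79 -0.24  0.03] [ 0.86 -0.16  0.12]
obj [ 0.53 -0.55  0.03] [ 0.79 -0.5   0.12]
obj [0.54 0.13 0.03] [0.69 0.4  0.13]
obj [ 0.6  -0.1   0.03] [ 0.64 -0.06  0.09]
obj [0.33 0.49 0.03] [0.59 0.61 0.15]
obj [ 0.37 -0.07  0.03] [0.44 0.   0.07]
```

View pics/c1.png

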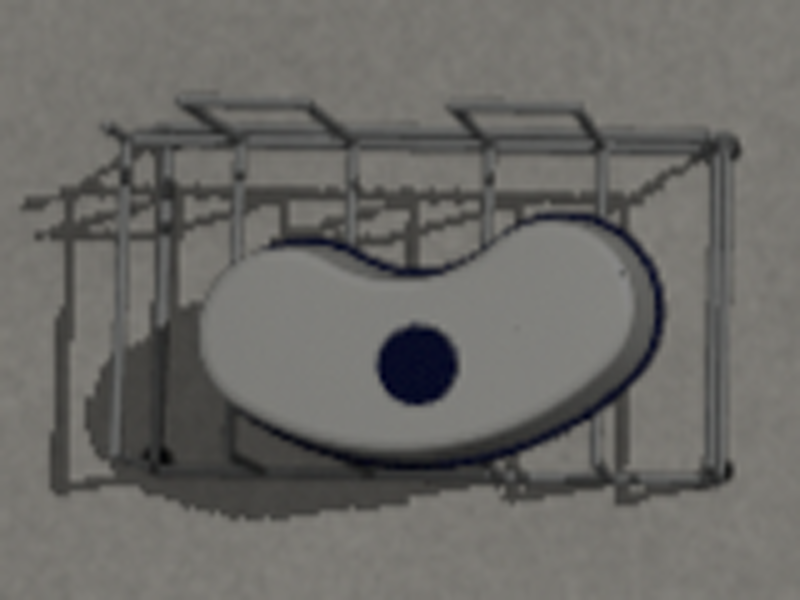

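The crop shows the dish with its blue dot at (417,365). The bulge apex hangs over the front bar near (400,465), and it lies in the clear middle gap between the wires at x≈350 and x≈488. Now I'll start moving and collect joint/pose pairs to work out the reach.

Call:
jog_arm:
  plan:
    - [-0.95, -0.77, -0.3, 0, 0, 0, 1]
    - [-0.95, -0.77, -0.3, 0, 0, 0, 1]
    - [-0.95, -0.77, -0.3, 0, 0, 0, 1]
    - [-0.95, -0.77, -0.3, 0, 0, 0, 1]
    - [-0.95, -0.77, -0.3, 0, 0, 0, 1]
    - [-0.95, -0.77, -0.3, 0, 0, 0, 1]
    - [-0.95, -0.77, -0.3, 0, 0, 0, 1]
    - [-0.95, -0.77, -0.3, 0, 0, 0, 1]

```text
t: 0.9
tool_pos: [0.2979, 0.4305, 0.2789]
tool_rot: [-0.484, -3.103, 0.001]
contact_force: [0.1, 0.1, -0.1]
opening: 0.0855
grip_force: 0.0
```

```bash
cat > lg.py <<'E'
from station import ctrl; import json
o=ctrl.get_obs(); d=[list(map(float,o[k])) for k in("q","tool_pos","tool_rot")]
open("log.jsonl","a").write(json.dumps(d)+"\n"); print([[round(x,3) for x in r] for r in d],o["t"])
E
python3 lg.py
```

```text
[[0.823, -0.216, 1.787, -0.0, 1.571, -0.438], [0.298, 0.43, 0.279], [-0.484, -3.103, 0.001]] 0.9
```

Call:
jog_arm:
  plan:
    - [-0.95, -0.77, -0.3, 0.15, 0.1, 0.08, 1]
    - [-0.95, -0.77, -0.3, 0.15, 0.1, 0.08, 1]
    - [0, 0, 0, 0.15, 0.1, 0.08, 1]
    - [0, 0, 0, 0.15, 0.1, 0.08, 1]
    - [0, 0, 0, 0, 0, 0, 1]

```text
t: 1.4
tool_pos: [0.3251, 0.39, 0.2876]
tool_rot: [-0.752, -2.604, 0.569]
contact_force: [-0.9, -0.3, -1.1]
opening: 0.0851
grip_force: 0.0
```

```bash
python3 lg.py
```

```text
[[0.688, 0.1, 1.539, 0.083, 2.051, -0.303], [0.325, 0.39, 0.288], [-0.752, -2.604, 0.569]] 1.4
```

Call:
jog_arm:
  plan:
    - [0, 0, 0, 0, 0.19, 0, 1]
    - [0, 0, 0, 0, 0.19, 0, 1]
    - [0, 0, 0, 0, 0.19, 0, 1]
    - [0, 0, 0, 0, 0.19, 0, 1]
    - [0, 0, 0, 0, 0, 0, 1]

```text
t: 1.9
tool_pos: [0.3238, 0.3886, 0.2891]
tool_rot: [-0.778, -2.053, 0.278]
contact_force: [-0.0, -0.1, -0.1]
opening: 0.0855
grip_force: 0.0
```

```bash
python3 lg.py
```

```text
[[0.468, 0.175, 1.585, 0.579, 2.169, -0.247], [0.324, 0.389, 0.289], [-0.778, -2.053, 0.278]] 1.9
```

```bash
cat > kin.py <<'E'
import numpy as np, json
from scipy.spatial.transform import Rotation as R
from scipy.optimize import least_squares
e=lambda a,t:R.from_euler(a,t)
lo=np.array([-3.01,-1.01,.06,-1.02,.09,-3.14]);hi=np.array([3.01,2.22,2.58,4.17,2.62,3.14])
def rots(q):
    A=e('z',q[0]); B=A*e('y',q[1]); C=B*e('y',q[2]); return A,B,C,C*e('z',q[3])*e('y',q[4])*e('z',q[5])
def cols(q):
    A,B,C,E=[r.as_matrix() for r in rots(q)]
    return np.stack([A[:,0],A[:,1],A[:,2],B[:,2],C[:,0],C[:,2],E[:,2]],1)
L0=[[1.14197551,5.33254237e-02,1.61414571,0,1.47598829,-.11899882],[.19031401,.59473738,.23017107],[-.484645,-3.10344,.002809]]
L=[L0]+[json.loads(l) for l in open("log.jsonl")]
X=np.linalg.lstsq(np.vstack([cols(l[0]) for l in L]),np.ravel([l[1] for l in L]),rcond=None)[0]
OFF=(rots(L[0][0])[3].inv()*R.from_rotvec(L[0][2]))
def fk(q): return cols(q)@X, rots(q)[3]*OFF
def ik(p,Rt,seeds=60,q0=None,rng=np.random.default_rng(0)):
    f=lambda q:np.r_[(fk(q)[0]-p)*5,(fk(q)[1].inv()*Rt).as_rotvec()]
    out=[]
    S=[q0] if q0 is not None else rng.uniform(lo,hi,(seeds,6))
    for s in S:
        r=least_squares(f,np.clip(s,lo+1e-3,hi-1e-3),bounds=(lo,hi))
        if r.cost<1e-7 and not any(np.abs(r.x-o).max()<.05 for o in out): out.append(r.x)
    return out
def frame(z,y):
    z=np.array(z,float);z/=np.linalg.norm(z);y=np.array(y,float);y-=z*(y@z);y/=np.linalg.norm(y)
    return R.from_matrix(np.stack([np.cross(y,z),y,z],1))
E
python3 - <<'E'
from kin import *
print(X.round(4),OFF.as_rotvec().round(3))
for l in L:
    p,r=fk(l[0]); print((p-l[1]).round(4),(r.inv()*R.from_rotvec(l[2])).magnitude().round(4))
for a in(-40,-30,-20,-10,6,25,45):
  for s in(1,-1):
    c=np.cos(np.radians(a));n=np.sin(np.radians(a)); z=[c,n,0]
    for d in (0.02,-.08):
        g=ik(np.array([.55,.256,.077])+d*np.array(z),frame(z,[0,0,s])); print(a,s,d,[x.round(2).tolist() for x in g])
E
```

```text
[0.     0.0742 0.238  0.4264 0.0957 0.6099 0.2795] [-0.     0.     1.571]Traceback (most recent call last):
  File "<stdin>", line 4, in <module>
AttributeError: 'float' object has no attribute 'round'
```

```bash
cat > a.py <<'E'
from kin import *
for l in L:
    p,r=fk(l[0]); print((p-l[1]).round(4),round(float((r.inv()*R.from_rotvec(l[2])).magnitude()),4))
for a in(-40,-20,6,25,45):
  for s in(1,-1):
    c=np.cos(np.radians(a));n=np.sin(np.radians(a)); z=[c,n,0]
    for d in (0.02,-.08):
        g=ik(np.array([.55,.256,.077])+d*np.array(z),frame(z,[0,0,s]),25); print(a,s,d,[x.round(2).tolist() for x in g])
E
python3 a.py
```

```text
[ 0. -0.  0.] 0.0
[-0.  0. -0.] 0.0
[-0.  0. -0.] 0.0
[-0.  0. -0.] 0.0
-40 1 0.02 []
-40 1 -0.08 []
-40 -1 0.02 []
-40 -1 -0.08 []
-20 1 0.02 []
-20 1 -0.08 []
-20 -1 0.02 []
-20 -1 -0.08 []
6 1 0.02 [[0.46, 0.29, 2.29, 3.56, 1.06, 2.93]]
6 1 -0.08 [[0.59, 0.17, 2.47, 3.68, 1.13, 2.89]]
6 -1 0.02 [[0.46, 0.29, 2.29, 3.56, 1.06, -0.21]]
6 -1 -0.08 [[0.59, 0.17, 2.47, 3.68, 1.13, -0.25]]
25 1 0.02 [[0.22, 0.26, 2.35, 2.89, 1.05, -3.01]]
25 1 -0.08 [[0.13, 0.09, 2.57, 2.8, 1.12, -2.99]]
25 -1 0.02 [[0.22, 0.26, 2.35, 2.89, 1.05, 0.13]]
25 -1 -0.08 [[0.13, 0.09, 2.57, 2.8, 1.12, 0.16], [-2.4, 2.04, 2.57, 1.25, 0.32, -1.23]]
45 1 0.02 [[-0.0, 0.3, 2.29, 2.27, 1.19, -2.73]]
45 1 -0.08 [[-0.25, 0.18, 2.46, 2.05, 1.32, -2.7]]
45 -1 0.02 [[-0.0, 0.3, 2.29, 2.27, 1.19, 0.42]]
45 -1 -0.08 [[-0.25, 0.18, 2.46, 2.05, 1.32, 0.44]]
```

```bash
cat > plan.py <<'E'
from kin import *
VL=.7*np.array([2.57,2.57,3.14,3.14,3.14,3.14])*.1
def tz(az,pitch):  # tool z, pitch>0 = downwards
    a,p=np.radians([az,pitch]); return [np.cos(a)*np.cos(p),np.sin(a)*np.cos(p),-np.sin(p)]
def leg(q,p0,R0,p1,R1,vmax=.02,wmax=8.5,name=""):
    """rows equal; returns row and end q"""
    w=(R0.inv()*R1).as_rotvec(); rel=R0.inv().apply(np.array(p1)-p0)
    N=max(int(np.ceil(np.degrees(np.linalg.norm(w))/wmax)),1)
    while True:
        M=sum(R.from_rotvec(w*k/N).as_matrix() for k in range(N)); d=np.linalg.solve(M,rel)
        if np.abs(d).max()<=vmax: break
        N+=1
    row=np.r_[d/.02,w/N/(np.pi/4)].round(3); worst=0
    p,Rt=np.array(p0),R0; qs=[q]; err=0
    for k in range(N):
        p=p+Rt.apply(row[:3]*.02); Rt=Rt*R.from_rotvec(row[3:]*np.pi/4)
        f=lambda x:np.r_[(fk(x)[0]-p)*5,(fk(x)[1].inv()*Rt).as_rotvec()]
        r=least_squares(f,np.clip(q,lo+1e-4,hi-1e-4),bounds=(lo,hi)); err=max(err,r.cost)
        worst=max(worst,(np.abs(r.x-q)/VL).max()); q=r.x; qs.append(q)
    print(name,"N",N,row.tolist(),"rate",round(worst,2),"err",f"{err:.0e}","p",p.round(3),"q",q.round(2).tolist())
    return q,p,Rt
def now():
    from station import ctrl
    o=ctrl.get_obs(); return np.array(o["q"]),np.array(o["tool_pos"]),R.from_rotvec(o["tool_rot"])
E
cat > b.py <<'E'
from plan import *
D=[0,0,-1]; g=np.array([.576,.264,.0735]); z=np.array(tz(25,6))
for W in ([(.34,.20,.28,75,45),(.38,.15,.2,60,10)],[(.34,.20,.28,90,20),(.42,.16,.16,60,8)],[(.36,.22,.28,60,45),(.42,.17,.17,45,8)]):
    s=now(); print("--")
    for x in W: s=leg(*s,x[:3],frame(tz(*x[3:]),D))
    s=leg(*s,g-.11*z,frame(z,D)); s=leg(*s,g,frame(z,D))
E
python3 b.py
```

```text
--
 N 17 [-0.505, 0.134, -0.484, -0.062, 0.094, 0.142] rate 0.77 err 1e-16 p [0.34 0.2  0.28] q [-0.23, -0.91, 2.36, 0.78, 1.63, 1.68]
 N 5 [0.527, 0.875, 0.143, 0.156, 0.061, 0.032] rate 1.09 err 5e-03 p [0.38 0.15 0.2 ] q [-0.62, -0.57, 2.58, 1.34, 1.65, 1.12]
 N 7 [0.142, 0.693, 0.953, 0.012, 0.11, 0.016] rate 1.65 err 3e-02 p [0.477 0.218 0.085] q [0.13, -0.01, 2.58, 2.76, 0.96, 0.21]
 N 6 [0.0, 0.0, 0.917, -0.0, -0.0, -0.001] rate 0.39 err 2e-18 p [0.576 0.264 0.074] q [0.22, 0.18, 2.35, 2.85, 0.87, 0.16]
--
 N 14 [-0.582, -0.047, -0.532, -0.041, 0.124, 0.134] rate 0.82 err 2e-17 p [0.34 0.2  0.28] q [-0.4, -0.6, 2.37, 1.13, 1.87, 1.23]
 N 7 [0.609, 0.875, 0.072, 0.037, 0.093, 0.024] rate 0.35 err 2e-15 p [0.42 0.16 0.16] q [-0.53, -0.37, 2.57, 1.45, 1.49, 0.94]
 N 5 [0.005, 0.641, 0.91, 0.008, 0.154, 0.019] rate 1.93 err 1e-02 p [0.477 0.218 0.085] q [0.12, -0.01, 2.58, 2.76, 0.96, 0.21]
 N 6 [-0.0, -0.002, 0.917, 0.0, -0.0, -0.0] rate 0.39 err 2e-18 p [0.576 0.264 0.073] q [0.21, 0.18, 2.35, 2.85, 0.87, 0.17]
--
 N 18 [-0.341, 0.217, -0.502, -0.066, 0.106, 0.141] rate 0.92 err 3e-05 p [0.36  0.22  0.279] q [-0.1, -1.01, 2.41, 0.71, 1.41, 2.0]
 N 5 [0.75, 0.999, 0.519, 0.162, 0.06, 0.031] rate 1.57 err 2e-02 p [0.42 0.17 0.17] q [-0.47, -0.4, 2.58, 1.55, 1.37, 1.0]
 N 5 [-0.041, 0.749, 0.846, 0.009, 0.088, 0.011] rate 1.5 err 3e-02 p [0.477 0.218 0.085] q [0.12, -0.01, 2.58, 2.75, 0.96, 0.21]
 N 6 [0.001, 0.0, 0.917, 0.0, 0.0, -0.0] rate 0.39 err 2e-18 p [0.576 0.264 0.074] q [0.21, 0.18, 2.35, 2.85, 0.87, 0.17]
```

```bash
cat > b.py <<'E'
from plan import *
D=[0,0,-1]
for a in(20,30):
  z=np.array(tz(a,6)); g=np.array([.554,.254,.0735])+.024*np.array(tz(a,0))
  for W in ([(.40,.20,.28,90,20),(.50,.12,.17,65,8)],[(.40,.20,.28,90,20),(.46,.16,.2,65,8),(.49,.18,.15,45,8)]):
    s=now(); print("--",a)
    for x in W: s=leg(*s,x[:3],frame(tz(*x[3:]),D))
    s=leg(*s,g-.07*z,frame(z,D)); s=leg(*s,g,frame(z,D))
E
python3 b.py
```

```text
-- 20
 N 14 [-0.462, 0.104, -0.7, -0.041, 0.124, 0.134] rate 0.63 err 4e-18 p [0.4  0.2  0.28] q [-0.34, -0.39, 2.24, 1.13, 1.78, 1.19]
 N 7 [0.798, 0.878, -0.216, 0.037, 0.077, 0.02] rate 0.34 err 1e-18 p [0.5  0.12 0.17] q [-0.51, -0.04, 2.29, 1.41, 1.54, 0.89]
 N 6 [-0.633, 0.636, 0.884, 0.007, 0.166, 0.02] rate 2.0 err 6e-05 p [0.511 0.238 0.081] q [0.26, 0.02, 2.51, 3.03, 0.86, 0.06]
 N 4 [-0.002, -0.001, 0.873, -0.0, -0.0, 0.001] rate 0.26 err 1e-18 p [0.577 0.262 0.074] q [0.28, 0.18, 2.35, 3.05, 0.86, 0.05]
-- 20
 N 14 [-0.462, 0.104, -0.7, -0.041, 0.124, 0.134] rate 0.63 err 4e-18 p [0.4  0.2  0.28] q [-0.34, -0.39, 2.24, 1.13, 1.78, 1.19]
 N 5 [0.649, 0.854, -0.072, 0.052, 0.108, 0.028] rate 0.32 err 8e-18 p [0.46 0.16 0.2 ] q [-0.47, -0.27, 2.41, 1.44, 1.52, 1.0]
 N 3 [0.251, 0.749, 0.658, -0.0, 0.147, 0.021] rate 0.65 err 2e-18 p [0.49 0.18 0.15] q [-0.31, -0.32, 2.56, 1.77, 1.11, 0.89]
 N 4 [-0.444, 0.776, 0.749, 0.011, 0.138, 0.017] rate 1.71 err 5e-04 p [0.511 0.238 0.081] q [0.26, 0.02, 2.51, 3.03, 0.86, 0.07]
 N 4 [-0.0, 0.0, 0.875, 0.0, -0.0, -0.0] rate 0.26 err 1e-
[... 525 characters left out ...]
575 0.266 0.073] q [0.15, 0.18, 2.35, 2.67, 0.9, 0.27]
-- 30
 N 14 [-0.462, 0.104, -0.7, -0.041, 0.124, 0.134] rate 0.63 err 4e-18 p [0.4  0.2  0.28] q [-0.34, -0.39, 2.24, 1.13, 1.78, 1.19]
 N 5 [0.649, 0.854, -0.072, 0.052, 0.108, 0.028] rate 0.32 err 8e-18 p [0.46 0.16 0.2 ] q [-0.47, -0.27, 2.41, 1.44, 1.52, 1.0]
 N 3 [0.251, 0.749, 0.658, -0.0, 0.147, 0.021] rate 0.65 err 2e-18 p [0.49 0.18 0.15] q [-0.31, -0.32, 2.56, 1.77, 1.11, 0.89]
 N 4 [-0.302, 0.777, 0.749, 0.011, 0.083, 0.01] rate 1.04 err 8e-20 p [0.514 0.231 0.081] q [0.07, 0.02, 2.51, 2.56, 0.93, 0.32]
 N 4 [-0.001, -0.001, 0.875, 0.0, -0.0, -0.0] rate 0.26 err 4e-19 p [0.575 0.266 0.074] q [0.15, 0.18, 2.35, 2.67, 0.9, 0.27]
```

Call:
jog_arm:
  plan:
    - [-0.462, 0.104, -0.7, -0.041, 0.124, 0.134, 1]
    - [-0.462, 0.104, -0.7, -0.041, 0.124, 0.134, 1]
    - [-0.462, 0.104, -0.7, -0.041, 0.124, 0.134, 1]
    - [-0.462, 0.104, -0.7, -0.041, 0.124, 0.134, 1]
    - [-0.462, 0.104, -0.7, -0.041, 0.124, 0.134, 1]
    - [-0.462, 0.104, -0.7, -0.041, 0.124, 0.134, 1]
    - [-0.462, 0.104, -0.7, -0.041, 0.124, 0.134, 1]

```text
t: 2.6
tool_pos: [0.4098, 0.316, 0.2857]
tool_rot: [-1.519, -1.118, 0.146]
contact_force: [0.8, -0.6, -0.3]
opening: 0.0854
grip_force: 0.0
```

Call:
jog_arm:
  plan:
    - [-0.462, 0.104, -0.7, -0.041, 0.124, 0.134, 1]
    - [-0.462, 0.104, -0.7, -0.041, 0.124, 0.134, 1]
    - [-0.462, 0.104, -0.7, -0.041, 0.124, 0.134, 1]
    - [-0.462, 0.104, -0.7, -0.041, 0.124, 0.134, 1]
    - [-0.462, 0.104, -0.7, -0.041, 0.124, 0.134, 1]
    - [-0.462, 0.104, -0.7, -0.041, 0.124, 0.134, 1]
    - [-0.462, 0.104, -0.7, -0.041, 0.124, 0.134, 1]

```text
t: 3.3
tool_pos: [0.4004, 0.2021, 0.2822]
tool_rot: [-1.922, -0.007, -0.006]
contact_force: [-0.1, -0.1, 1.5]
opening: 0.0858
grip_force: 0.0
```

Call:
jog_arm:
  plan:
    - [0.798, 0.878, -0.216, 0.037, 0.077, 0.02, 1]
    - [0.798, 0.878, -0.216, 0.037, 0.077, 0.02, 1]
    - [0.798, 0.878, -0.216, 0.037, 0.077, 0.02, 1]
    - [0.798, 0.878, -0.216, 0.037, 0.077, 0.02, 1]
    - [0.798, 0.878, -0.216, 0.037, 0.077, 0.02, 1]
    - [0.798, 0.878, -0.216, 0.037, 0.077, 0.02, 1]
    - [0.798, 0.878, -0.216, 0.037, 0.077, 0.02, 1]

```text
t: 4.0
tool_pos: [0.5018, 0.1231, 0.1727]
tool_rot: [-1.683, 0.363, -0.326]
contact_force: [-0.0, 0.6, 0.3]
opening: 0.0853
grip_force: 0.0
```

```bash
cat > b2.py <<'E'
from plan import *
D=[0,0,-1]; a=30; z=np.array(tz(a,6)); g=np.array([.554,.254,.0735])+.024*np.array(tz(a,0))
s=now(); print(s[0].round(2),s[1].round(3)); s=leg(*s,g-.07*z,frame(z,D),.0095); s=leg(*s,g,frame(z,D))
E
python3 b2.py
```

```text
[-0.5  -0.05  2.28  1.42  1.54  0.89] [0.502 0.123 0.173]
 N 11 [-0.285, 0.362, 0.464, 0.004, 0.071, 0.01] rate 0.79 err 4e-23 p [0.514 0.231 0.081] q [0.07, 0.02, 2.51, 2.57, 0.93, 0.32]
 N 4 [0.0, 0.003, 0.874, -0.0, -0.001, -0.001] rate 0.26 err 1e-18 p [0.575 0.266 0.074] q [0.15, 0.19, 2.35, 2.67, 0.91, 0.27]
```

Call:
jog_arm:
  plan:
    - [-0.285, 0.362, 0.464, 0.004, 0.071, 0.01, 1]
    - [-0.285, 0.362, 0.464, 0.004, 0.071, 0.01, 1]
    - [-0.285, 0.362, 0.464, 0.004, 0.071, 0.01, 1]
    - [-0.285, 0.362, 0.464, 0.004, 0.071, 0.01, 1]
    - [-0.285, 0.362, 0.464, 0.004, 0.071, 0.01, 1]
    - [-0.285, 0.362, 0.464, 0.004, 0.071, 0.01, 1]

```text
t: 4.6
tool_pos: [0.4994, 0.1839, 0.1229]
tool_rot: [-1.599, 0.643, -0.576]
contact_force: [0.7, 0.2, 0.1]
opening: 0.0855
grip_force: 0.0
```

Call:
jog_arm:
  plan:
    - [-0.285, 0.362, 0.464, 0.004, 0.071, 0.01, 1]
    - [-0.285, 0.362, 0.464, 0.004, 0.071, 0.01, 1]
    - [-0.285, 0.362, 0.464, 0.004, 0.071, 0.01, 1]
    - [-0.285, 0.362, 0.464, 0.004, 0.071, 0.01, 1]
    - [-0.285, 0.362, 0.464, 0.004, 0.071, 0.01, 1]
    - [0, 0, 0, 0, 0, 0, 1]

```text
t: 5.2
tool_pos: [0.512, 0.2351, 0.0811]
tool_rot: [-1.503, 0.871, -0.772]
contact_force: [-0.7, 0.5, 0.0]
opening: 0.0852
grip_force: 0.0
```

```bash
python3 b2.py
python3 - <<'E'
from h import *
K,T=cam("wrist"); im,D=save("wrist","w1.png"); np.savez("w.npz",im=im,D=D,K=K,T=T)
P=cloud(K,T,D); hsv=cv2.cvtColor(im,cv2.COLOR_RGB2HSV)
m=(D>0)&(P[...,0]>.5)&(P[...,0]<.65)&(P[...,2]>.04)&(P[...,2]<.13)&(P[...,1]>.15)&(P[...,1]<.36)
bl=m&(hsv[...,0]>105)&(hsv[...,0]<135)&(hsv[...,1]>110)
q=P[bl&(P[...,2]<.08)]; print("rim",len(q),np.percentile(q,[1,50,99],axis=0).round(4).tolist())
w=m&(hsv[...,1]<60)&(hsv[...,2]>140); q=P[w]; print("white",len(q),np.percentile(q,[1,50,99],axis=0).round(4).tolist())
E
```

```text
[0.07 0.01 2.52 2.56 0.93 0.33] [0.512 0.235 0.081]
 N 1 [0.23, 0.01, 0.011, 0.001, 0.007, -0.009] rate 0.05 err 8e-26 p [0.514 0.231 0.081] q [0.07, 0.02, 2.51, 2.56, 0.93, 0.32]
 N 4 [-0.0, -0.0, 0.875, 0.0, -0.0, -0.0] rate 0.26 err 4e-19 p [0.575 0.266 0.073] q [0.15, 0.18, 2.35, 2.67, 0.9, 0.27]
rim 397 [[0.5453, 0.1551, 0.0585], [0.5781, 0.1734, 0.0607], [0.6262, 0.2478, 0.0612]]
white 8885 [[0.5447, 0.1596, 0.0511], [0.5782, 0.18, 0.0788], [0.6163, 0.2728, 0.0969]]
```

View pics/w1.png

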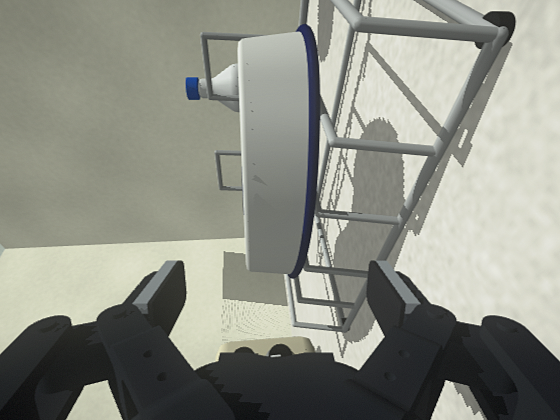

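The wrist view has image right pointing down. It shows the dish side-on between the open fingers, with the underside at column 245 and the rim at 315. The fingertips are at (180,270) and (375,270), and the rack legs are at rows 145, 215 and 268. I'll check where the legs stand before going in.

Run:
```python
from h import *
z=np.load("w.npz"); P=cloud(z["K"],z["T"],z["D"]); D=z["D"]
m=(D>0)&(P[...,0]>.53)&(P[...,0]<.565)&(P[...,2]>.015)&(P[...,2]<.048)&(P[...,1]<.42)
h,e=np.histogram(P[m][:,1],bins=np.arange(.12,.42,.01)); print([(round(a,2),int(b)) for a,b in zip(e,h) if b])
for c in(.19,.24,.29): 
    q=P[m&(abs(P[...,1]-c)<.02)]; print(np.median(q,axis=0) if len(q) else None)
w=(D>0)&(P[...,0]<.56)&(P[...,0]>.53)&(P[...,2]>.05)&(P[...,2]<.1)&(P[...,1]>.2)&(P[...,1]<.3); q=P[w]
i=q[:,0].argsort()[:100]; print("apex",np.median(q[i],axis=0))
```

```text
[(np.float64(0.13), 1604), (np.float64(0.18), 787), (np.float64(0.23), 479), (np.float64(0.29), 317), (np.float64(0.34), 238), (np.float64(0.39), 192)]
[0.54112763 0.18405675 0.0315524 ]
[0.54173138 0.23362888 0.03160049]
[0.54249682 0.29354115 0.03175418]
apex [0.54248443 0.26042426 0.05829409]
```

```bash
sed -i 's/\.254,\.0735/.261,.0740/' b2.py
python3 - <<'E'
from plan import *
D=[0,0,-1]; z=np.array(tz(30,6)); g=np.array([.554,.261,.074])+.024*np.array(tz(30,0))
leg(*now(),g,frame(z,D),.012)
E
```

```text
N 7 [-0.017, 0.001, 0.526, -0.0, 0.001, -0.001] rate 0.16 err 7e-21 p [0.575 0.273 0.074] q [0.17, 0.19, 2.34, 2.69, 0.9, 0.26]
```

Call:
jog_arm:
  plan:
    - [-0.017, 0, 0.526, 0, 0, 0, 1]
    - [-0.017, 0, 0.526, 0, 0, 0, 1]
    - [-0.017, 0, 0.526, 0, 0, 0, 1]
    - [-0.017, 0, 0.526, 0, 0, 0, 1]
    - [-0.017, 0, 0.526, 0, 0, 0, 1]
    - [-0.017, 0, 0.526, 0, 0, 0, 1]
    - [-0.017, 0, 0.526, 0, 0, 0, 1]
    - [0, 0, 0, 0, 0, 0, 1]

```text
t: 6.05
tool_pos: [0.5776, 0.2705, 0.0743]
tool_rot: [-1.497, 0.876, -0.777]
contact_force: [0.0, 0.3, -0.3]
opening: 0.0856
grip_force: 0.0
```

Call:
jog_arm:
  plan:
    - [0, 0, 0, 0, 0, 0, 0.3]
    - [0, 0, 0, 0, 0, 0, 0.2]
    - [0, 0, 0, 0, 0, 0, 0.15]
    - [0, 0, 0, 0, 0, 0, 0.1]
  grip_force: 20

```text
t: 6.45
tool_pos: [0.5758, 0.2696, 0.0736]
tool_rot: [-1.498, 0.878, -0.777]
contact_force: [0.8, 0.6, 0.2]
opening: 0.0471
grip_force: 0.0
```

Run:
```python
from h import *
K,T=cam("wrist"); im,D=save("wrist","w2.png"); print(ctrl.get_obs()["tool_pos"])
```

```text
[0.57583265 0.26963981 0.07358826]
```

View pics/w2.png

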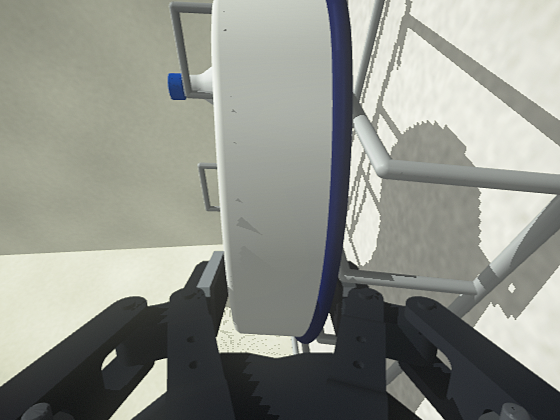

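The fingers straddle the depth at the bulge, with the upper pad at (215,270) beside the underside and the lower pad at (345,280) under the rim. Closing.

Call:
jog_arm:
  plan:
    - [0, 0, 0, 0, 0, 0, -0.3]
    - [0, 0, 0, 0, 0, 0, -0.3]
    - [0, 0, 0, 0, 0, 0, -0.3]
    - [0, 0, 0, 0, 0, 0, -0.3]
  grip_force: 70

```text
t: 6.9
tool_pos: [0.5768, 0.2698, 0.0751]
tool_rot: [-1.495, 0.876, -0.778]
contact_force: [-0.8, -1.2, 5.0]
opening: 0.0422
grip_force: 70.2
```

Call:
jog_arm:
  plan:
    - [0, -0.4, 0, 0, 0, 0, -0.3]
    - [0, -0.6, 0, 0, 0, 0, -0.3]
    - [0, -0.8, 0, 0, 0, 0, -0.3]
    - [0, -0.8, 0, 0, 0, 0, -0.3]
    - [0, -0.8, 0, 0, 0, 0, -0.3]
    - [0, -0.8, 0, 0, 0, 0, -0.3]
    - [0, -0.8, 0, 0, 0, 0, -0.3]

```text
t: 7.6
tool_pos: [0.5842, 0.2737, 0.1705]
tool_rot: [-1.505, 0.882, -0.775]
contact_force: [0.8, 0.1, -2.8]
opening: 0.042
grip_force: 68.7
```

```bash
cat > c.py <<'E'
from plan import *
m=np.array([-1,-1,0.])/2**.5
s=now(); print(s[0].round(2),s[1].round(3))
D=[0,0,-1]
for x in [(.50,.12,.25,60,10)]: s=leg(*s,x[:3],frame(tz(*x[3:]),D))
s=leg(*s,(.50,.05,.30),frame(tz(90,45),np.array([0,-.7,-.7]))) 
s=leg(*s,(.57,-.05,.28),frame([0,0,-1],[-.5,-1,0]))
s=leg(*s,(.59,-.22,.26),frame([0,0,-1],m))
E
python3 c.py
python3 - <<'E'
from h import *
save("wrist","w3.png")
E
```

```text
[ 0.17 -0.12  2.37  2.55  0.65  0.46] [0.584 0.274 0.171]
 N 9 [0.306, -0.308, -0.989, -0.009, -0.074, -0.012] rate 1.01 err 4e-22 p [0.5  0.12 0.25] q [-0.51, -0.33, 2.34, 1.42, 1.49, 1.15]
 N 6 [0.198, -0.144, -0.692, -0.127, -0.1, -0.052] rate 0.6 err 1e-29 p [0.5  0.05 0.3 ] q [-0.43, -0.19, 1.86, 0.72, 1.79, 1.19]
 N 7 [0.643, 0.617, -0.156, -0.14, 0.033, 0.08] rate 0.51 err 2e-26 p [ 0.57 -0.05  0.28] q [-0.22, -0.1, 1.68, -0.0, 1.56, 1.82]
 N 7 [0.808, 0.924, 0.143, 0.0, 0.0, 0.059] rate 0.21 err 1e-21 p [ 0.59 -0.22  0.26] q [-0.47, 0.05, 1.57, -0.0, 1.52, 1.88]
```

View pics/w3.png

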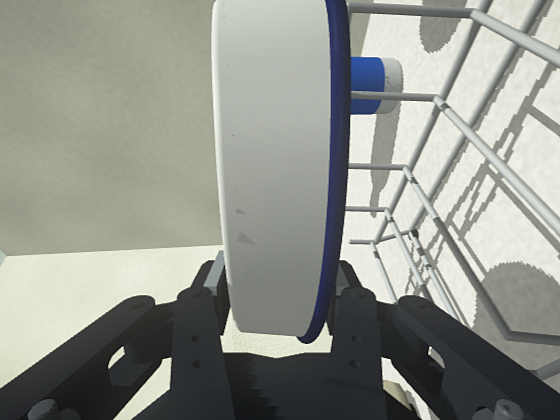

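The dish is lifted and firmly held, with its edges parallel to the pads. Next I'll plan the carry to the tray and the stand-up pose on the lobes.

```bash
cat > c.py <<'E'
from plan import *
m=np.array([-1,-1,0.])/2**.5; up=np.array([0,0,1.]); l=np.radians(10.8); k=np.radians(24)
td=R.from_matrix(np.stack([[np.sin(k),0,np.cos(k)],np.cross([0,1,0],[np.sin(k),0,np.cos(k)]),[0,1,0]],1)) # dish in tool
zd=m*np.cos(l)+up*np.sin(l); xd=m*np.sin(l)-up*np.cos(l)
Rd=R.from_matrix(np.stack([xd,np.cross(zd,xd),zd],1)); Rt=Rd*td.inv()
off=Rd.apply([-.0154,-.0205,.022])   # TCP - dish origin
c=np.array([.595,-.235,0])-Rd.apply([0,0,.021])*[1,1,0]+off*[1,1,0]; fin=c+up*.072
E
cat > c1.py <<'E'
from c import *
s=now(); print(s[0].round(2),s[1].round(3),"fin",fin.round(3))
s=leg(*s,(.50,.12,.25),frame(tz(60,10),[0,0,-1]),.015)
s=leg(*s,(.50,.05,.30),frame(tz(90,45),np.array([0,-.7,-.7]))) 
s=leg(*s,(.57,-.05,.28),frame([0,0,-1],[-.5,-1,0]))
s=leg(*s,fin+up*.12,Rt); s=leg(*s,fin,Rt,.0125)
E
python3 c1.py
```

```text
[ 0.17 -0.12  2.37  2.55  0.65  0.46] [0.586 0.274 0.175] fin [ 0.582 -0.219  0.072]
 N 12 [0.222, -0.214, -0.746, -0.007, -0.055, -0.009] rate 0.75 err 7e-18 p [0.5  0.12 0.25] q [-0.51, -0.34, 2.34, 1.42, 1.49, 1.14]
 N 6 [0.205, -0.145, -0.692, -0.127, -0.101, -0.051] rate 0.61 err 4e-30 p [0.5  0.05 0.3 ] q [-0.43, -0.19, 1.87, 0.72, 1.79, 1.19]
 N 7 [0.644, 0.615, -0.157, -0.14, 0.033, 0.08] rate 0.51 err 2e-26 p [ 0.57 -0.05  0.28] q [-0.22, -0.1, 1.68, 0.0, 1.56, 1.82]
 N 7 [0.888, 0.906, 0.545, -0.021, -0.08, 0.065] rate 0.41 err 2e-30 p [ 0.582 -0.219  0.192] q [-0.47, 0.37, 1.36, -0.03, 1.86, 1.93]
 N 9 [0.266, -0.124, 0.598, -0.0, -0.0, -0.0] rate 0.09 err 6e-25 p [ 0.582 -0.219  0.072] q [-0.47, 0.48, 1.43, -0.03, 1.69, 1.94]
```

Call:
jog_arm:
  plan:
    - [0.222, -0.214, -0.746, -0.007, -0.055, -0.009, -0.3]
    - [0.222, -0.214, -0.746, -0.007, -0.055, -0.009, -0.3]
    - [0.222, -0.214, -0.746, -0.007, -0.055, -0.009, -0.3]
    - [0.222, -0.214, -0.746, -0.007, -0.055, -0.009, -0.3]
    - [0.222, -0.214, -0.746, -0.007, -0.055, -0.009, -0.3]
    - [0.222, -0.214, -0.746, -0.007, -0.055, -0.009, -0.3]

```text
t: 8.25
tool_pos: [0.5305, 0.2016, 0.2063]
tool_rot: [-1.614, 0.67, -0.581]
contact_force: [-0.1, 0.3, -1.2]
opening: 0.0419
grip_force: 69.6
```

Call:
jog_arm:
  plan:
    - [0.222, -0.214, -0.746, -0.007, -0.055, -0.009, -0.3]
    - [0.222, -0.214, -0.746, -0.007, -0.055, -0.009, -0.3]
    - [0.222, -0.214, -0.746, -0.007, -0.055, -0.009, -0.3]
    - [0.222, -0.214, -0.746, -0.007, -0.055, -0.009, -0.3]
    - [0.222, -0.214, -0.746, -0.007, -0.055, -0.009, -0.3]
    - [0.222, -0.214, -0.746, -0.007, -0.055, -0.009, -0.3]

```text
t: 8.85
tool_pos: [0.4986, 0.1193, 0.2457]
tool_rot: [-1.7, 0.456, -0.384]
contact_force: [0.4, 0.4, -2.5]
opening: 0.0425
grip_force: 69.5
```

Call:
jog_arm:
  plan:
    - [0.205, -0.145, -0.692, -0.127, -0.101, -0.051, -0.3]
    - [0.205, -0.145, -0.692, -0.127, -0.101, -0.051, -0.3]
    - [0.205, -0.145, -0.692, -0.127, -0.101, -0.051, -0.3]
    - [0.205, -0.145, -0.692, -0.127, -0.101, -0.051, -0.3]
    - [0.205, -0.145, -0.692, -0.127, -0.101, -0.051, -0.3]
    - [0.205, -0.145, -0.692, -0.127, -0.101, -0.051, -0.3]

```text
t: 9.45
tool_pos: [0.4998, 0.0485, 0.2963]
tool_rot: [-2.36, 0.001, 0.006]
contact_force: [-0.1, 0.3, -2.1]
opening: 0.042
grip_force: 69.2
```

Call:
jog_arm:
  plan:
    - [0.644, 0.615, -0.157, -0.14, 0.033, 0.08, -0.3]
    - [0.644, 0.615, -0.157, -0.14, 0.033, 0.08, -0.3]
    - [0.644, 0.615, -0.157, -0.14, 0.033, 0.08, -0.3]
    - [0.644, 0.615, -0.157, -0.14, 0.033, 0.08, -0.3]
    - [0.644, 0.615, -0.157, -0.14, 0.033, 0.08, -0.3]
    - [0.644, 0.615, -0.157, -0.14, 0.033, 0.08, -0.3]
    - [0.644, 0.615, -0.157, -0.14, 0.033, 0.08, -0.3]

```text
t: 10.15
tool_pos: [0.5697, -0.0509, 0.2759]
tool_rot: [3.054, -0.725, -0.007]
contact_force: [-0.6, 0.3, -2.3]
opening: 0.0414
grip_force: 69.6
```

Run:
```python
from c import *
s=now(); print(s[0].round(2),s[1].round(3)); s=leg(*s,fin+up*.12,Rt); s=leg(*s,fin,Rt,.0125)
```

```text
[-0.22 -0.09  1.68 -0.    1.56  1.82] [ 0.57  -0.051  0.276]
 N 7 [0.881, 0.899, 0.517, -0.021, -0.08, 0.064] rate 0.4 err 2e-30 p [ 0.582 -0.219  0.192] q [-0.46, 0.37, 1.36, -0.04, 1.86, 1.93]
 N 9 [0.266, -0.126, 0.6, 0.0, -0.0, 0.0] rate 0.09 err 6e-25 p [ 0.582 -0.219  0.072] q [-0.46, 0.48, 1.43, -0.04, 1.69, 1.94]
```

Next, over the tray and part of the way down. Then I'll check with the scene camera before contact.

Call:
jog_arm:
  plan:
    - [0.881, 0.899, 0.517, -0.021, -0.08, 0.064, -0.3]
    - [0.881, 0.899, 0.517, -0.021, -0.08, 0.064, -0.3]
    - [0.881, 0.899, 0.517, -0.021, -0.08, 0.064, -0.3]
    - [0.881, 0.899, 0.517, -0.021, -0.08, 0.064, -0.3]
    - [0.881, 0.899, 0.517, -0.021, -0.08, 0.064, -0.3]
    - [0.881, 0.899, 0.517, -0.021, -0.08, 0.064, -0.3]
    - [0.881, 0.899, 0.517, -0.021, -0.08, 0.064, -0.3]

```text
t: 10.85
tool_pos: [0.5823, -0.2189, 0.1905]
tool_rot: [2.796, -1.22, -0.713]
contact_force: [0.3, 0.1, -1.7]
opening: 0.0413
grip_force: 70.3
```

Call:
jog_arm:
  plan:
    - [0.266, -0.126, 0.6, 0, 0, 0, -0.3]
    - [0.266, -0.126, 0.6, 0, 0, 0, -0.3]
    - [0.266, -0.126, 0.6, 0, 0, 0, -0.3]
    - [0.266, -0.126, 0.6, 0, 0, 0, -0.3]
    - [0.266, -0.126, 0.6, 0, 0, 0, -0.3]
    - [0.266, -0.126, 0.6, 0, 0, 0, -0.3]
    - [0, 0, 0, 0, 0, 0, -0.3]

```text
t: 11.55
tool_pos: [0.5817, -0.2169, 0.1104]
tool_rot: [2.797, -1.218, -0.713]
contact_force: [-0.6, -0.8, -2.2]
opening: 0.0412
grip_force: 70.3
```

Run:
```python
from h import *
from c import fin,Rt
o=ctrl.get_obs(); print(o["tool_pos"],fin,(R.from_rotvec(o["tool_rot"]).inv()*Rt).as_rotvec().round(3),o["contact_force"])
K,T=cam("scene"); im,D=ctrl.get_image("scene"); np.savez("s2.npz",im=im,D=D,K=K,T=T)
cv2.imwrite("pics/s2.png",cv2.resize(im[190:410,60:340,::-1],(763,600)))
```

```text
[ 0.58167359 -0.21687221  0.11038158] [ 0.58185021 -0.21915841  0.072     ] [-0.001  0.003  0.005] [-0.6085564  -0.76963552 -2.20288907]
```

View pics/s2.png

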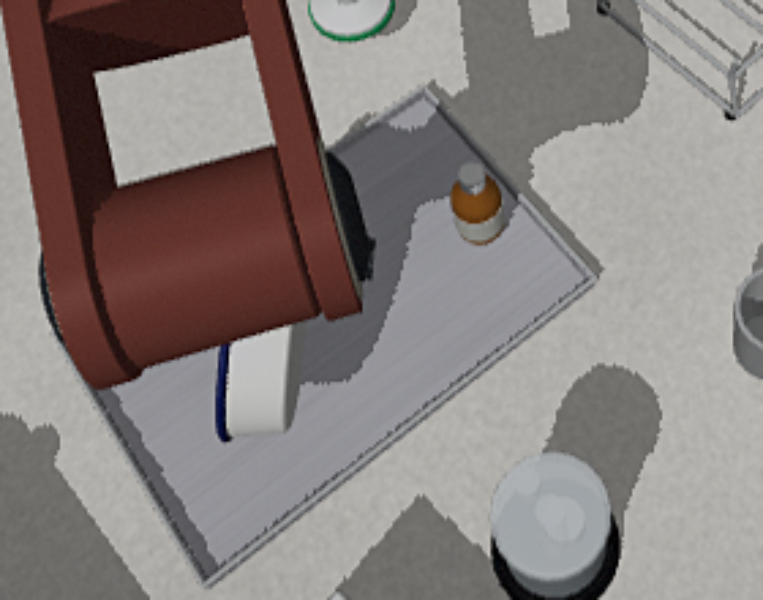

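The crop shows the dish held upright over the tray, mouth and blue rim to the lower left at (220,400), underside to the right. The bottle at (477,205) is clear. Now I'll lower it slowly.

Call:
jog_arm:
  plan:
    - [0.106, -0.05, 0.24, 0, 0, 0, -0.3]
    - [0.106, -0.05, 0.24, 0, 0, 0, -0.3]
    - [0.106, -0.05, 0.24, 0, 0, 0, -0.3]
    - [0.106, -0.05, 0.24, 0, 0, 0, -0.3]
    - [0.106, -0.05, 0.24, 0, 0, 0, -0.3]
    - [0.106, -0.05, 0.24, 0, 0, 0, -0.3]
    - [0, 0, 0, 0, 0, 0, -0.3]

```text
t: 12.3
tool_pos: [0.5823, -0.2174, 0.0797]
tool_rot: [2.797, -1.219, -0.71]
contact_force: [-0.4, 0.3, -2.3]
opening: 0.0417
grip_force: 70.4
```

Call:
jog_arm:
  plan:
    - [0.04, -0.019, 0.09, 0, 0, 0, -0.3]
    - [0.04, -0.019, 0.09, 0, 0, 0, -0.3]
    - [0.04, -0.019, 0.09, 0, 0, 0, -0.3]

```text
t: 12.6
tool_pos: [0.5832, -0.2177, 0.075]
tool_rot: [2.798, -1.219, -0.706]
contact_force: [0.0, -0.9, -2.5]
opening: 0.0416
grip_force: 70.4
```

Call:
jog_arm:
  plan:
    - [0.04, -0.019, 0.09, 0, 0, 0, -0.3]
    - [0, 0, 0, 0, 0, 0, -0.3]

```text
t: 12.8
tool_pos: [0.5828, -0.2175, 0.0725]
tool_rot: [2.798, -1.219, -0.708]
contact_force: [-0.3, 0.6, -2.3]
opening: 0.0417
grip_force: 70.4
```

Call:
jog_arm:
  plan:
    - [0.04, -0.019, 0.09, 0, 0, 0, -0.3]
    - [0, 0, 0, 0, 0, 0, -0.3]

```text
t: 13.0
tool_pos: [0.583, -0.2177, 0.0714]
tool_rot: [2.798, -1.219, -0.707]
contact_force: [-0.9, 1.6, -0.2]
opening: 0.0416
grip_force: 69.9
```

Call:
jog_arm:
  plan:
    - [0.03, -0.013, 0.065, 0, 0, 0, -0.3]
    - [0, 0, 0, 0, 0, 0, -0.3]

```text
t: 13.2
tool_pos: [0.5831, -0.2175, 0.0711]
tool_rot: [2.797, -1.22, -0.708]
contact_force: [-2.8, 2.1, 4.9]
opening: 0.0419
grip_force: 69.2
```

Call:
jog_arm:
  plan:
    - [0.03, -0.013, 0.065, 0, 0, 0, -0.3]
    - [0, 0, 0, 0, 0, 0, -0.3]

```text
t: 13.4
tool_pos: [0.5836, -0.2177, 0.0686]
tool_rot: [2.799, -1.219, -0.705]
contact_force: [0.7, 2.1, 2.0]
opening: 0.0406
grip_force: 69.8
```

It's in contact. I'll loosen gradually so the dish settles between the fingers.

Call:
jog_arm:
  plan:
    - [0, 0, 0, 0, 0, 0, -0.3]
    - [0, 0, 0, 0, 0, 0, -0.3]
    - [0.02, -0.01, 0.05, 0, 0, 0, -0.3]
  grip_force: 20

```text
t: 13.7
tool_pos: [0.5837, -0.2175, 0.0684]
tool_rot: [2.799, -1.219, -0.706]
contact_force: [0.0, 3.8, 11.0]
opening: 0.0404
grip_force: 69.5
```

Call:
jog_arm:
  plan:
    - [0, 0, 0, 0, 0, 0, 0]
    - [0, 0, 0, 0, 0, 0, 0.03]
    - [0, 0, 0, 0, 0, 0, 0.06]
    - [0, 0, 0, 0, 0, 0, 0.09]
    - [0, 0, 0, 0, 0, 0, 0.12]
    - [0, 0, 0, 0, 0, 0, 0.15]
    - [0, 0, 0, 0, 0, 0, 0.15]

```text
t: 14.4
tool_pos: [0.5828, -0.2177, 0.0668]
tool_rot: [2.798, -1.219, -0.708]
contact_force: [0.3, 0.7, 0.1]
opening: 0.0489
grip_force: 0.0
```

Run:
```python
from h import *
im,D=ctrl.get_image("wrist"); im2,_=ctrl.get_image("scene"); print(ctrl.get_obs()["contact_force"])
a=cv2.resize(im[...,::-1],(400,300)); b=cv2.resize(im2[190:400,60:340,::-1],(400,300)); cv2.imwrite("pics/p3.png",np.hstack([a,b]))
```

```text
[-0.67316127 -0.63547483  0.08657929]
```

View pics/p3.png

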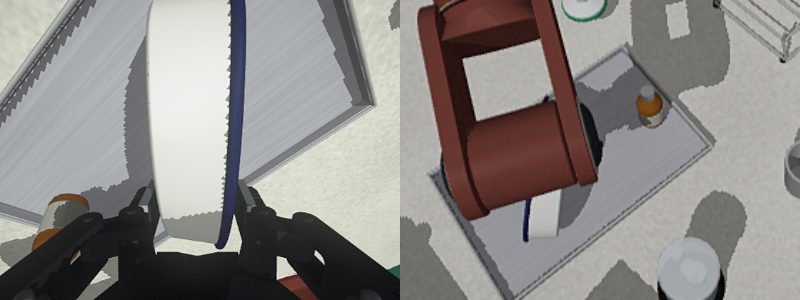

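The left view shows the dish standing by itself between the loosened fingers, with no contact force. The scene view on the right shows it upright in the tray with the bottle untouched. I'll retreat and measure it from above.

Call:
jog_arm:
  plan:
    - [0, 0, 0, 0, 0, 0, 0.3]
    - [0, 0, 0, 0, 0, 0, 0.3]
    - [0, 0, -0.5, 0, 0, 0, 0.3]
    - [0, 0, -0.8, 0, 0, 0, 0.3]
    - [0, 0, -0.8, 0, 0, 0, 0.3]
    - [0, 0, -0.8, 0, 0, 0, 0.3]
    - [0, 0, -0.8, 0, 0, 0, 0.3]

```text
t: 15.2
tool_pos: [0.6142, -0.2306, 0.1356]
tool_rot: [2.799, -1.22, -0.704]
contact_force: [-0.4, -0.7, 0.1]
opening: 0.0555
grip_force: 0.0
```

```bash
cat > d.py <<'E'
from plan import *
a=45
def wall(rim,depth,az=45,p=21.6): return np.array(rim)+depth*np.array(tz(az,p))
Rw=frame(tz(45,21.6),[0,0,-1])
E
python3 - <<'E'
from d import *
s=now(); print(s[0].round(2),s[1].round(3))
rim=np.array([.578,-.25,.098])
s=leg(*s,(.49,-.32,.25),frame(tz(45,50),[-.5,-.5,-.7]))
s=leg(*s,wall(rim,-.06),Rw); s=leg(*s,wall(rim,.032),Rw)
for z in(.08,.05): s=leg(*s,wall(rim,.032)+[0,0,z],frame([0,0,-1],[1,1,0]) if z==.05 else Rw)
E
```

```text
[-0.46  0.49  1.3  -0.03  1.8   1.93] [ 0.614 -0.231  0.136]
 N 7 [-0.393, 0.941, -0.985, 0.158, 0.071, -0.033] rate 0.55 err 9e-28 p [ 0.49 -0.32  0.25] q [-1.02, -0.03, 1.78, 0.68, 1.58, 1.28]
 N 7 [0.091, 0.493, 0.894, 0.09, -0.0, 0.0] rate 0.34 err 5e-18 p [ 0.538 -0.29   0.12 ] q [-1.05, 0.32, 1.84, 1.11, 1.57, 0.93]
 N 5 [-0.0, -0.002, 0.921, 0.0, -0.0, 0.0] rate 0.16 err 1e-22 p [ 0.599 -0.229  0.086] q [-0.91, 0.37, 1.85, 1.2, 1.44, 0.92]
 N 4 [-0.001, -0.93, -0.369, 0.0, -0.0, 0.0] rate 0.21 err 3e-19 p [ 0.599 -0.229  0.166] q [-0.91, 0.23, 1.86, 1.18, 1.49, 1.05]
 N 22 [-0.06, 0.035, 0.044, 0.0, -0.102, -0.15] rate 0.51 err 2e-17 p [ 0.599 -0.229  0.136] q [-0.48, 0.17, 1.65, -0.0, 1.33, -1.26]
```

Call:
jog_arm:
  plan:
    - [-0.393, 0.941, -0.985, 0.158, 0.071, -0.033, 0.2]
    - [-0.393, 0.941, -0.985, 0.158, 0.071, -0.033, 0.2]
    - [-0.393, 0.941, -0.985, 0.158, 0.071, -0.033, 0.2]
    - [-0.393, 0.941, -0.985, 0.158, 0.071, -0.033, 0.2]
    - [-0.393, 0.941, -0.985, 0.158, 0.071, -0.033, 0.2]
    - [-0.393, 0.941, -0.985, 0.158, 0.071, -0.033, 0.2]
    - [-0.393, 0.941, -0.985, 0.158, 0.071, -0.033, 0.2]

```text
t: 15.9
tool_pos: [0.4888, -0.3211, 0.2518]
tool_rot: [-2.287, 0.944, -0.354]
contact_force: [-0.0, -0.1, -0.4]
opening: 0.0513
grip_force: 0.0
```

```bash
cat > meas.py <<'E'
from h import *
import sys
for n in("top","wrist"):
    K,T=cam(n); im,D=ctrl.get_image(n); P=cloud(K,T,D); hsv=cv2.cvtColor(im,cv2.COLOR_RGB2HSV)
    box=(D>0)&(P[...,0]>.48)&(P[...,0]<.72)&(P[...,1]>-.36)&(P[...,1]<-.11)&(P[...,2]>.02)&(P[...,2]<.125)
    bl=box&(hsv[...,0]>105)&(hsv[...,0]<135)&(hsv[...,1]>100)
    wh=box&(hsv[...,1]<60)&(hsv[...,2]>110)
    for nm,mk in(("blue",bl),("white",wh)):
        q=P[mk]; print(n,nm,len(q))
        if len(q)<20: continue
        h=q[q[:,2]>np.percentile(q[:,2],98)-.008]; print("  top part med",np.median(h,axis=0).round(4),"zmax",np.percentile(q[:,2],99).round(4),"dir",[round(float(x),3) for x in np.linalg.svd((h-h.mean(0))[:,:2],full_matrices=False)[2][0]], "ext",np.percentile(q,[1,99],axis=0).round(3).tolist())
    cv2.imwrite(f"pics/{n}_m.png",im[...,::-1]); np.savez(n+"_m.npz",im=im,D=D,K=K,T=T)
b=cv2.imread("pics/top_m.png")[150:290,300:480]
cv2.imwrite("pics/m1.png",np.hstack([cv2.resize(b,(400,311)),cv2.resize(cv2.imread("pics/wrist_m.png"),(400,311))]))
E
python3 meas.py
```

```text
top blue 140
  top part med [ 0.5909 -0.239   0.1042] zmax 0.1072 dir [-0.71, 0.704] ext [[0.512, -0.304, 0.054], [0.647, -0.177, 0.107]]
top white 731
  top part med [ 0.6036 -0.232   0.0966] zmax 0.1017 dir [-0.611, 0.791] ext [[0.583, -0.296, 0.063], [0.664, -0.207, 0.102]]
wrist blue 360
  top part med [ 0.5948 -0.2427  0.1052] zmax 0.1073 dir [-0.709, 0.705] ext [[0.513, -0.312, 0.021], [0.65, -0.183, 0.107]]
wrist white 3137
  top part med [ 0.6065 -0.2265  0.0956] zmax 0.1004 dir [-0.667, 0.745] ext [[0.517, -0.301, 0.02], [0.664, -0.163, 0.1]]
```

View pics/m1.png

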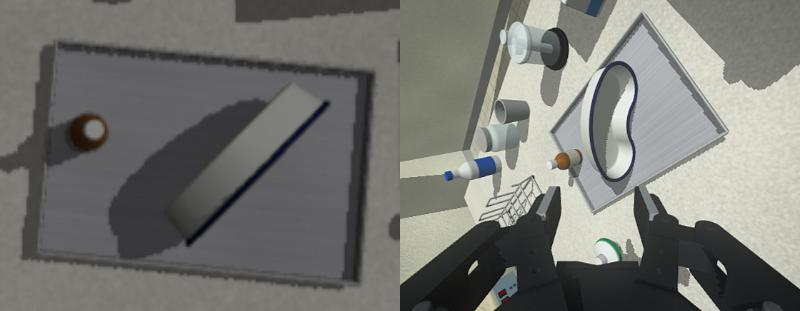

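Top view on the left: the dish stands on its lobes in the tray, its mouth facing lower right with the blue rim edge from (188,243) to (328,103). The wrist view confirms the open mouth at (610,120). Next is the wall grip at the apex, which measures about (0.590, -0.238, 0.104).

```bash
cat > e.py <<'E'
from d import *
rim=np.array([.590,-.238,.1045])
E
python3 - <<'E'
from e import *
s=now(); print(s[1].round(3)); s=leg(*s,wall(rim,-.05),Rw,.017); s=leg(*s,wall(rim,.033),Rw,.012)
E
```

```text
[ 0.485 -0.323  0.248]
 N 9 [0.078, 0.259, 0.817, 0.07, -0.001, -0.001] rate 0.26 err 6e-20 p [ 0.557 -0.271  0.123] q [-1.01, 0.31, 1.85, 1.13, 1.54, 0.95]
 N 7 [0.003, -0.002, 0.593, 0.0, 0.0, 0.0] rate 0.1 err 3e-25 p [ 0.612 -0.216  0.092] q [-0.88, 0.36, 1.85, 1.21, 1.42, 0.94]
```

Call:
jog_arm:
  plan:
    - [0.078, 0.259, 0.817, 0.07, 0, 0, 0.1]
    - [0.078, 0.259, 0.817, 0.07, 0, 0, 0.1]
    - [0.078, 0.259, 0.817, 0.07, 0, 0, 0.1]
    - [0.078, 0.259, 0.817, 0.07, 0, 0, 0.1]
    - [0.078, 0.259, 0.817, 0.07, 0, 0, 0.1]
    - [0.078, 0.259, 0.817, 0.07, 0, 0, 0.1]
    - [0.078, 0.259, 0.817, 0.07, 0, 0, 0.1]

```text
t: 16.7
tool_pos: [0.5422, -0.2828, 0.147]
tool_rot: [-1.935, 0.8, -0.48]
contact_force: [0.2, -0.2, -0.2]
opening: 0.0469
grip_force: 0.0
```

Call:
jog_arm:
  plan:
    - [0.078, 0.259, 0.817, 0.07, 0, 0, 0.1]
    - [0.078, 0.259, 0.817, 0.07, 0, 0, 0.1]
    - [0, 0, 0, 0, 0, 0, 0.1]

```text
t: 17.0
tool_pos: [0.5605, -0.2654, 0.12]
tool_rot: [-1.832, 0.761, -0.506]
contact_force: [-0.2, -0.4, -0.9]
opening: 0.0473
grip_force: 0.0
```

```bash
python3 - <<'E'
from e import *
s=now(); print(s[0].round(2),s[1].round(3)); s=leg(*s,wall(rim,.033),Rw,.012)
from h import *
save("wrist","w5.png")
E
python3 meas.py | grep -A1 blue
```

```text
[-1.    0.31  1.85  1.14  1.53  0.95] [ 0.561 -0.265  0.12 ]
 N 7 [0.012, -0.004, 0.544, 0.0, 0.001, -0.001] rate 0.1 err 5e-26 p [ 0.612 -0.216  0.092] q [-0.88, 0.36, 1.85, 1.21, 1.42, 0.94]
top blue 142
  top part med [ 0.5909 -0.2415  0.1042] zmax 0.1076 dir [-0.747, 0.665] ext [[0.512, -0.303, 0.055], [0.647, -0.177, 0.108]]
--
wrist blue 1089
  top part med [ 0.5986 -0.2473  0.1048] zmax 0.1071 dir [-0.717, 0.697] ext [[0.52, -0.317, 0.021], [0.652, -0.181, 0.107]]
```

View pics/w5.png

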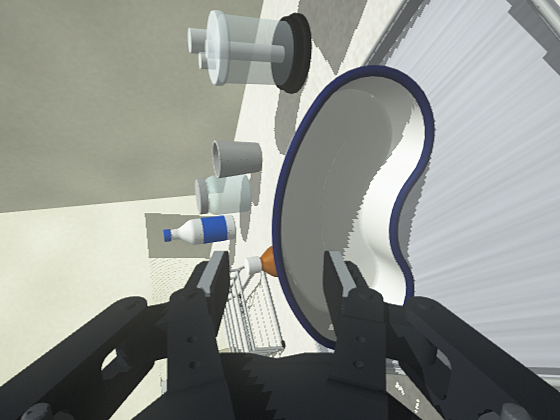

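The rim apex at about (275,205) lies between the finger planes at columns 215 and 340. Going in to straddle the wall.

Call:
jog_arm:
  plan:
    - [0.012, 0, 0.544, 0, 0, 0, 0.1]
    - [0.012, 0, 0.544, 0, 0, 0, 0.1]
    - [0.012, 0, 0.544, 0, 0, 0, 0.1]
    - [0.012, 0, 0.544, 0, 0, 0, 0.1]
    - [0.012, 0, 0.544, 0, 0, 0, 0.1]
    - [0.012, 0, 0.4, 0, 0, 0, 0.1]
    - [0, 0, 0, 0, 0, 0, 0.1]

```text
t: 17.85
tool_pos: [0.6029, -0.2262, 0.0989]
tool_rot: [-1.834, 0.76, -0.511]
contact_force: [0.0, 0.6, 0.1]
opening: 0.0467
grip_force: 0.0
```

Call:
jog_arm:
  plan:
    - [0, 0, 0, 0, 0, 0, -0.2]
    - [0, 0, 0, 0, 0, 0, -0.4]
    - [0, 0, 0, 0, 0, 0, -0.55]

```text
t: 18.15
tool_pos: [0.6026, -0.228, 0.0999]
tool_rot: [-1.834, 0.761, -0.514]
contact_force: [0.2, -0.4, 1.0]
opening: 0.0194
grip_force: 0.0
```

Run:
```python
from e import *
s=now(); print(s[1].round(4)); s=leg(*s,wall(rim,.033),Rw,.012)
from h import *
save("wrist","w6.png")
```

```text
[ 0.6026 -0.228   0.0999]
 N 2 [-0.047, 0.04, 0.411, 0.001, -0.0, -0.001] rate 0.07 err 1e-28 p [ 0.612 -0.216  0.092] q [-0.88, 0.36, 1.85, 1.21, 1.42, 0.94]
```

View pics/w6.png

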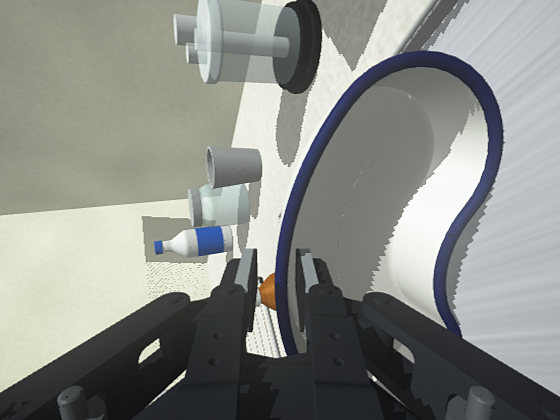

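The wall is between the pads: rim at column 285, pad faces at 245 and 305. I'll go 16 mm further in, drop about 2 mm, and close.

Call:
jog_arm:
  plan:
    - [-0.04, 0.06, 0.4, 0, 0, 0, -0.55]
    - [-0.04, 0.06, 0.4, 0, 0, 0, -0.55]
    - [0, 0, 0, 0, 0, 0, -0.55]

```text
t: 18.5
tool_pos: [0.6113, -0.2151, 0.0905]
tool_rot: [-1.834, 0.761, -0.511]
contact_force: [0.2, -0.4, -0.1]
opening: 0.0192
grip_force: 0.0
```

Call:
jog_arm:
  plan:
    - [0, 0, 0, 0, 0, 0, -0.7]
    - [0, 0, 0, 0, 0, 0, -0.8]
    - [0, 0, 0, 0, 0, 0, -0.9]
    - [0, 0, 0, 0, 0, 0, -1]
    - [0, 0, 0, 0, 0, 0, -1]
  grip_force: 20

```text
t: 19.0
tool_pos: [0.6114, -0.2166, 0.0915]
tool_rot: [-1.834, 0.761, -0.514]
contact_force: [-0.1, 0.4, -1.0]
opening: 0.0053
grip_force: 19.3
```

Call:
jog_arm:
  plan:
    - [0, 0, 0, 0, 0, 0, -1]
    - [0, 0, 0, 0, 0, 0, -1]
    - [0, 0, 0, 0, 0, 0, -1]
  grip_force: 70

```text
t: 19.3
tool_pos: [0.6114, -0.2166, 0.0914]
tool_rot: [-1.834, 0.761, -0.514]
contact_force: [-0.8, 0.1, -0.9]
opening: 0.0044
grip_force: 67.8
```

The wall is gripped, 4.4 mm thick between the pads at 68 N. Next comes the lift, turning level, and placing.

```bash
cat > f.py <<'E'
from plan import *
l=np.radians(10.8); up=np.array([0,0,1.])
def lev(az,extra=0):
    x=np.array(tz(az,0)); return frame(np.sin(l+extra)*x-np.cos(l+extra)*up, np.cos(l+extra)*x+np.sin(l+extra)*up)
A=-170; xd=np.array(tz(A,0)); F=np.array([.589,-.252,0])-.0458*xd
E
python3 - <<'E'
from f import *
s=now(); print(s[0].round(2),s[1].round(3),F)
s=leg(*s,s[1]+[-.02,0,.14],s[2],.015)
s=leg(*s,(.61,-.23,.24),lev(-135),.02,7)
s=leg(*s,F+up*.18,lev(A),.02,6)
s=leg(*s,F+up*.04,lev(A),.0125)
E
```

```text
[-0.88  0.36  1.85  1.21  1.42  0.94] [ 0.611 -0.217  0.091] [ 0.6341042  -0.24404691  0.        ]
 N 9 [-0.08, -0.693, -0.361, 0.0, 0.0, 0.0] rate 0.18 err 3e-20 p [ 0.591 -0.217  0.231] q [-0.91, 0.1, 1.87, 1.18, 1.53, 1.15]
 N 12 [0.094, -0.035, -0.024, -0.146, 0.0, -0.0] rate 0.54 err 7e-30 p [ 0.61 -0.23  0.24] q [-0.4, 0.17, 1.48, -0.17, 1.56, 1.96]
 N 6 [0.207, -0.207, 0.47, -0.001, -0.024, 0.127] rate 0.45 err 3e-17 p [ 0.634 -0.244  0.18 ] q [-0.43, 0.32, 1.41, -0.11, 1.57, 2.54]
 N 11 [0.001, -0.12, 0.625, 0.0, 0.0, 0.0] rate 0.09 err 2e-24 p [ 0.634 -0.244  0.04 ] q [-0.43, 0.45, 1.48, -0.11, 1.36, 2.56]
```

Call:
jog_arm:
  plan:
    - [-0.01, -0.2, -0.1, 0, 0, 0, -1]
    - [-0.04, -0.4, -0.2, 0, 0, 0, -1]
    - [-0.08, -0.69, -0.36, 0, 0, 0, -1]
    - [-0.08, -0.69, -0.36, 0, 0, 0, -1]
    - [-0.08, -0.69, -0.36, 0, 0, 0, -1]

```text
t: 19.8
tool_pos: [0.603, -0.2165, 0.1524]
tool_rot: [-1.834, 0.761, -0.513]
contact_force: [0.2, -0.7, -2.3]
opening: 0.0045
grip_force: 68.5
```

Call:
jog_arm:
  plan:
    - [-0.08, -0.69, -0.36, 0, 0, 0, -1]
    - [-0.08, -0.69, -0.36, 0, 0, 0, -1]
    - [-0.08, -0.69, -0.36, 0, 0, 0, -1]
    - [-0.08, -0.69, -0.36, 0, 0, 0, -1]
    - [-0.08, -0.69, -0.36, 0, 0, 0, -1]

```text
t: 20.3
tool_pos: [0.5918, -0.2166, 0.2301]
tool_rot: [-1.834, 0.761, -0.514]
contact_force: [-1.1, -0.5, -1.5]
opening: 0.0046
grip_force: 68.5
```

Call:
jog_arm:
  plan:
    - [0.094, -0.035, -0.024, -0.146, 0, 0, -1]
    - [0.094, -0.035, -0.024, -0.146, 0, 0, -1]
    - [0.094, -0.035, -0.024, -0.146, 0, 0, -1]
    - [0.094, -0.035, -0.024, -0.146, 0, 0, -1]
    - [0.094, -0.035, -0.024, -0.146, 0, 0, -1]
    - [0.094, -0.035, -0.024, -0.146, 0, 0, -1]

```text
t: 20.9
tool_pos: [0.6001, -0.2246, 0.2353]
tool_rot: [-2.464, 1.023, -0.26]
contact_force: [0.0, 0.8, -3.0]
opening: 0.0045
grip_force: 68.6
```

Call:
jog_arm:
  plan:
    - [0.094, -0.035, -0.024, -0.146, 0, 0, -1]
    - [0.094, -0.035, -0.024, -0.146, 0, 0, -1]
    - [0.094, -0.035, -0.024, -0.146, 0, 0, -1]
    - [0.094, -0.035, -0.024, -0.146, 0, 0, -1]
    - [0.094, -0.035, -0.024, -0.146, 0, 0, -1]
    - [0.094, -0.035, -0.024, -0.146, 0, 0, -1]

```text
t: 21.5
tool_pos: [0.6109, -0.2294, 0.2389]
tool_rot: [2.741, -1.138, -0.108]
contact_force: [-0.2, 0.0, -3.3]
opening: 0.0045
grip_force: 68.6
```

Run:
```python
from f import *
s=now(); print(s[0].round(2),s[1].round(3))
s=leg(*s,F+up*.18,lev(A),.02,6); s=leg(*s,F+up*.04,lev(A),.0125)
```

```text
[-0.4   0.17  1.48 -0.17  1.56  1.97] [ 0.611 -0.229  0.239]
 N 6 [0.206, -0.196, 0.462, -0.0, -0.024, 0.127] rate 0.45 err 3e-17 p [ 0.634 -0.244  0.18 ] q [-0.43, 0.32, 1.41, -0.11, 1.57, 2.54]
 N 12 [0.0, -0.109, 0.573, -0.0, 0.0, 0.0] rate 0.08 err 5e-25 p [ 0.634 -0.244  0.04 ] q [-0.43, 0.45, 1.49, -0.11, 1.36, 2.56]
```

Now yaw, lower part of the way, and check how level the rim is from the depth.

Call:
jog_arm:
  plan:
    - [0.206, -0.196, 0.462, 0, -0.024, 0.127, -1]
    - [0.206, -0.196, 0.462, 0, -0.024, 0.127, -1]
    - [0.206, -0.196, 0.462, 0, -0.024, 0.127, -1]
    - [0.206, -0.196, 0.462, 0, -0.024, 0.127, -1]
    - [0.206, -0.196, 0.462, 0, -0.024, 0.127, -1]
    - [0.206, -0.196, 0.462, 0, -0.024, 0.127, -1]

```text
t: 22.1
tool_pos: [0.6341, -0.2438, 0.1785]
tool_rot: [2.293, -1.93, -0.184]
contact_force: [-0.3, 0.6, -2.9]
opening: 0.0046
grip_force: 68.9
```

Call:
jog_arm:
  plan:
    - [0, -0.109, 0.573, 0, 0, 0, -1]
    - [0, -0.109, 0.573, 0, 0, 0, -1]
    - [0, -0.109, 0.573, 0, 0, 0, -1]
    - [0, -0.109, 0.573, 0, 0, 0, -1]
    - [0, -0.109, 0.573, 0, 0, 0, -1]
    - [0, -0.109, 0.573, 0, 0, 0, -1]
    - [0, -0.109, 0.573, 0, 0, 0, -1]
    - [0, 0, 0, 0, 0, 0, -1]

```text
t: 22.9
tool_pos: [0.6327, -0.2434, 0.094]
tool_rot: [2.296, -1.922, -0.188]
contact_force: [-0.0, -0.3, -2.3]
opening: 0.0044
grip_force: 69.0
```

```bash
cat > lvl.py <<'E'
from h import *
print(ctrl.get_obs()["tool_pos"])
for n in("top","scene","wrist"):
    K,T=cam(n); im,D=ctrl.get_image(n); P=cloud(K,T,D); hsv=cv2.cvtColor(im,cv2.COLOR_RGB2HSV)
    m=(D>0)&(P[...,0]>.47)&(P[...,0]<.72)&(P[...,1]>-.40)&(P[...,1]<-.11)&(P[...,2]>.025)&(P[...,2]<.16)&(hsv[...,0]>105)&(hsv[...,0]<135)&(hsv[...,1]>100)
    q=P[m]; 
    if len(q)<30: print(n,len(q)); continue
    for _ in range(3):
        c=q.mean(0); nn=np.linalg.svd(q-c,full_matrices=False)[2][2]; nn*=np.sign(nn[2]); d=(q-c)@nn; q=q[abs(d)<max(2*d.std(),.002)]
    print(n,len(q),"normal",nn.round(3),"z",c[2].round(4),"ext",np.percentile(q,[1,99],axis=0).round(3).tolist())
    cv2.imwrite(f"pics/l_{n}.png",im[...,::-1])
a=cv2.imread("pics/l_wrist.png"); b=cv2.imread("pics/l_top.png")[150:290,300:480]
cv2.imwrite("pics/l1.png",np.hstack([cv2.resize(b,(400,311)),cv2.resize(a,(400,311))]))
E
python3 lvl.py
```

```text
[ 0.63270818 -0.24341035  0.09404035]
top 150 normal [-0.011 -0.003  1.   ] z 0.1278 ext [[0.526, -0.221, 0.125], [0.632, -0.156, 0.13]]
scene 290 normal [-0.018 -0.008  1.   ] z 0.1284 ext [[0.552, -0.352, 0.125], [0.646, -0.266, 0.131]]
wrist 7712 normal [-0.015 -0.012  1.   ] z 0.1304 ext [[0.546, -0.35, 0.128], [0.645, -0.221, 0.133]]
```

All three views show the rim level within about 1°, with the underside about 7 mm below the TCP. I'll lower gently until it touches.

Call:
jog_arm:
  plan:
    - [0, -0.109, 0.573, 0, 0, 0, -1]
    - [0, -0.109, 0.573, 0, 0, 0, -1]
    - [0, -0.109, 0.573, 0, 0, 0, -1]
    - [0, -0.109, 0.573, 0, 0, 0, -1]
    - [0, -0.109, 0.573, 0, 0, 0, -1]
    - [0, -0.05, 0.25, 0, 0, 0, -1]
    - [0, -0.05, 0.25, 0, 0, 0, -1]
    - [0, 0, 0, 0, 0, 0, -1]

```text
t: 23.85
tool_pos: [0.634, -0.2437, 0.0275]
tool_rot: [2.296, -1.923, -0.184]
contact_force: [-0.6, 0.2, -2.9]
opening: 0.0042
grip_force: 68.8
```

Call:
jog_arm:
  plan:
    - [0, -0.02, 0.1, 0, 0, 0, -1]
    - [0, -0.02, 0.1, 0, 0, 0, -1]
    - [0, -0.02, 0.1, 0, 0, 0, -1]
    - [0, 0, 0, 0, 0, 0, -1]

```text
t: 24.25
tool_pos: [0.6342, -0.2438, 0.0221]
tool_rot: [2.297, -1.923, -0.183]
contact_force: [-0.5, 0.3, -2.5]
opening: 0.0044
grip_force: 68.9
```

Call:
jog_arm:
  plan:
    - [0, -0.02, 0.1, 0, 0, 0, -1]
    - [0, -0.02, 0.1, 0, 0, 0, -1]
    - [0, -0.02, 0.1, 0, 0, 0, -1]
    - [0, 0, 0, 0, 0, 0, -1]

```text
t: 24.65
tool_pos: [0.6341, -0.2437, 0.0155]
tool_rot: [2.297, -1.923, -0.184]
contact_force: [0.1, -0.7, -2.7]
opening: 0.0045
grip_force: 68.9
```

Call:
jog_arm:
  plan:
    - [0, -0.02, 0.1, 0, 0, 0, -1]
    - [0, -0.02, 0.1, 0, 0, 0, -1]
    - [0, 0, 0, 0, 0, 0, -1]

```text
t: 24.95
tool_pos: [0.6345, -0.2439, 0.0119]
tool_rot: [2.297, -1.923, -0.182]
contact_force: [0.5, -0.4, -1.5]
opening: 0.0045
grip_force: 68.6
```

Call:
jog_arm:
  plan:
    - [0, -0.01, 0.06, 0, 0, 0, -1]
    - [0, 0, 0, 0, 0, 0, -1]

```text
t: 25.15
tool_pos: [0.6348, -0.2439, 0.0112]
tool_rot: [2.297, -1.923, -0.181]
contact_force: [0.1, -0.0, -0.5]
opening: 0.0045
grip_force: 68.8
```

Call:
jog_arm:
  plan:
    - [0, -0.01, 0.06, 0, 0, 0, -1]
    - [0, 0, 0, 0, 0, 0, -1]

```text
t: 25.35
tool_pos: [0.6351, -0.2438, 0.0102]
tool_rot: [2.297, -1.923, -0.18]
contact_force: [1.4, 1.1, 0.8]
opening: 0.0044
grip_force: 69.7
```

It's resting on the floor: the hanging weight has gone from the wrist force. I'll loosen gradually and back out.

Call:
jog_arm:
  plan:
    - [0, -0.01, 0.05, 0, 0, 0, -1]
    - [0, 0, 0, 0, 0, 0, -1]
  grip_force: 20

```text
t: 25.55
tool_pos: [0.6352, -0.2439, 0.01]
tool_rot: [2.297, -1.923, -0.181]
contact_force: [0.8, 2.7, 4.9]
opening: 0.0046
grip_force: 70.6
```

Call:
jog_arm:
  plan:
    - [0, 0, 0, 0, 0, 0, -0.88]
    - [0, 0, 0, 0, 0, 0, -0.84]
    - [0, 0, 0, 0, 0, 0, -0.8]
    - [0, 0, 0, 0, 0, 0, -0.75]
    - [0, 0, 0, 0, 0, 0, -0.65]
    - [0, 0, 0, 0, 0, 0, -0.65]

```text
t: 26.15
tool_pos: [0.634, -0.2438, 0.0081]
tool_rot: [2.296, -1.923, -0.184]
contact_force: [-0.1, 0.6, -0.4]
opening: 0.0147
grip_force: 0.0
```

```bash
python3 lvl.py
```

```text
[ 0.63395758 -0.24384491  0.00805663]
top 116 normal [-0.003 -0.003  1.   ] z 0.0436 ext [[0.531, -0.215, 0.041], [0.632, -0.156, 0.046]]
scene 248 normal [-0.005 -0.022  1.   ] z 0.045 ext [[0.554, -0.352, 0.041], [0.647, -0.27, 0.048]]
wrist 9733 normal [-0.001  0.     1.   ] z 0.045 ext [[0.551, -0.35, 0.043], [0.646, -0.222, 0.047]]
```

View pics/l1.png

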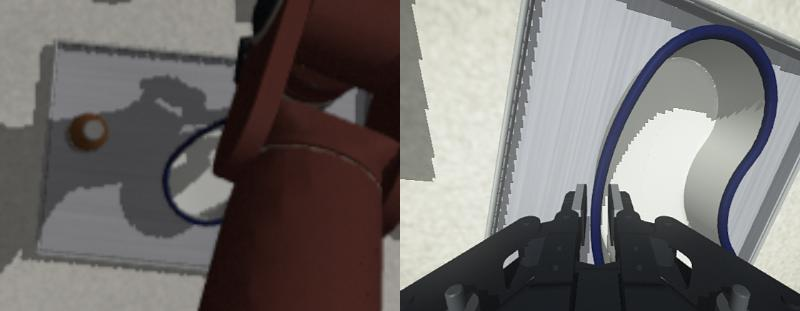

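The dish lies flat: the rim is at z = 0.045 and the normal is vertical. In the wrist view the rim runs free between the pads at (598,210), and the bottle in the top view is unmoved at (88,132). Retreating.

Call:
jog_arm:
  plan:
    - [0, 0, 0, 0, 0, 0, -0.5]
    - [0, 0, -0.2, 0, 0, 0, -0.5]
    - [0, 0, -0.4, 0, 0, 0, -0.5]
    - [0, 0, -0.6, 0, 0, 0, -0.5]
    - [0, 0, -0.8, 0, 0, 0, -0.5]
    - [0, 0, -0.9, 0, 0, 0, -0.5]
    - [0, 0, -0.9, 0, 0, 0, -0.5]
    - [0, 0, -0.9, 0, 0, 0, -0.5]

```text
t: 27.1
tool_pos: [0.6523, -0.2412, 0.1035]
tool_rot: [2.297, -1.923, -0.18]
contact_force: [-0.1, -0.6, -0.6]
opening: 0.0211
grip_force: 0.0
```

Call:
jog_arm:
  plan:
    - [0, 0, -0.9, 0, 0, 0, -0.5]
    - [0, 0, -0.9, 0, 0, 0, -0.5]
    - [0, 0, -0.9, 0, 0, 0, -0.5]
    - [0, 0, 0, 0, 0, 0, -0.5]
    - [0, 0, 0, 0, 0, 0, -0.5]

```text
t: 27.6
tool_pos: [0.6616, -0.2395, 0.1544]
tool_rot: [2.297, -1.923, -0.181]
contact_force: [-0.6, -0.3, -0.5]
opening: 0.0214
grip_force: 0.0
```

```bash
python3 lvl.py
python3 - <<'E'
from h import *
K,T=cam("scene"); im,D=ctrl.get_image("scene"); z=np.load("scene.npz")
for I,d in((z["im"],z["D"]),(im,D)):
    P=cloud(K,T,d); m=(d>0)&(P[...,2]>.03)&(P[...,2]<.1)&(abs(P[...,0]-.619)<.05)&(abs(P[...,1]+.078)<.05); print("bottle",P[m].mean(0).round(4))
E
```

```text
[ 0.6616336  -0.2394933   0.15444083]
top 173 normal [-0.003 -0.001  1.   ] z 0.0438 ext [[0.531, -0.259, 0.042], [0.641, -0.157, 0.046]]
scene 366 normal [-0.002  0.     1.   ] z 0.0447 ext [[0.554, -0.352, 0.042], [0.648, -0.16, 0.047]]
wrist 1551 normal [0.002 0.001 1.   ] z 0.0452 ext [[0.532, -0.35, 0.043], [0.646, -0.164, 0.047]]
bottle [ 0.6297 -0.0853  0.0617]
bottle [ 0.6296 -0.0852  0.062 ]
```

```bash
python3 -c "
from station import ctrl
print(ctrl.finish_job())"
```

```text
the job is handed in; nothing more can be done
None
```

The job is handed in: the dish is right way up and level, flat on the tray floor and released, the bottle has not measurably moved, and the robot finished clear at about 28 s; no verdict came back.

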